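# Change the print station over to screw lids

## Task

Get the print station ready for a run of screw lids. First turn the black knob until the pointer lines up with the line on the brass tab; only then take the lids from the rack and seat every one of them fully home in a pocket of the nest, rim down with the closed top facing up. Whenever it suits, put the square coasters left on the bench into the grey tray, and leave the tub, the bottle and the spatula where they are.

Things in the scene. Friction and masses are not known exactly. Their poses are not given: they have to be found in the camera images.
- nest: fixed aluminium print nest, base plate 270 x 85 x 12 mm, origin at the centre of its underside; row of 3 round pockets along its x, 92 mm apart. Pocket floor: pedestal top 40 (x) x 62 (y) mm, 32 mm above the bench, fenced at its +y and -y sides only by dark walls 6 mm high on a circle 49.6 mm inside. At its x ends a lid overhangs by 3 mm and fingers have 20 mm free depth below the floor.
- pocket0 (a point): centre of the floor of a nest pocket, axes as the nest's. A lid fully home has its centre 9 mm above it. Any lid may go in any pocket.
- pocket1 (a point): centre of the floor of a nest pocket, axes as the nest's. A lid fully home has its centre 9 mm above it. Any lid may go in any pocket.
- pocket2 (a point): centre of the floor of a nest pocket, axes as the nest's. A lid fully home has its centre 9 mm above it. Any lid may go in any pocket.
- rack: fixed plywood rack 250 x 60 mm, floor 12 mm above the bench, origin at the centre of its underside; 3 slots in a row along its x, 92 mm apart. A lid stands on edge in a slot, axis along the rack's y, centre 35 mm above the bench, between two cheeks (24 mm long in x, 15 mm high, 20.4 mm apart) and two chocks 4 mm high. Its outermost points in +x and -x are free for fingers.
- lid_a: white screw lid: flat cylinder 46 mm across, 18 mm high, about 40 g, one end closed (the top), the other open and hollow (the rim). Origin at its very centre; its z axis points out of the closed top. It starts on edge in a rack slot, top towards the rack's +y or -y side. May be absent.
- lid_b: white screw lid: flat cylinder 46 mm across, 18 mm high, about 40 g, one end closed (the top), the other open and hollow (the rim). Origin at its very centre; its z axis points out of the closed top. It starts on edge in a rack slot, top towards the rack's +y or -y side. May be absent.
- lid_c: white screw lid: flat cylinder 46 mm across, 18 mm high, about 40 g, one end closed (the top), the other open and hollow (the rim). Origin at its very centre; its z axis points out of the closed top. It starts on edge in a rack slot, top towards the rack's +y or -y side. May be absent.
- coaster_a: flat square wooden coaster, 60 x 60 x 10 mm, about 40 g, lying on the bench at the start. Origin at the centre of its underside, x and y axes along its sides. May be absent.
- coaster_b: flat square wooden coaster, 60 x 60 x 10 mm, about 40 g, lying on the bench at the start. Origin at the centre of its underside, x and y axes along its sides. May be absent.
- tray: fixed open grey tray, 160 (x) x 180 (y) mm outside, 45 mm high, walls and floor 5 mm thick. Origin at the centre of its underside.
- adjuster: fixed grey side-lay adjuster, base 120 (x) x 150 (y) mm and 20 mm high, with a black knob, and a dark pointer that slides along its y axis. Origin at the bench, 10 mm to -x of the base's centre.
- knob (a joint): angle of the black knob about the vertical, rad, range -7 to 7, growing anticlockwise seen from above. Per rad of growth it drives the pointer 6 mm towards the adjuster's +y. Friction of 0.04 N m holds it where it is left. The pointer always starts to the -y side of the mark.
- knob_grip (a point): point on the knob's axis, 54 mm above the bench. The knob's grip bar is 36 mm long, 12 mm thick and stands 32 to 58 mm above the bench, on a disc 38 mm across whose top is 32 mm above the bench. This point's x axis runs along the bar, y across it; it turns with the knob.
- pointer_tip (a point): tip of the dark pointer, 33 mm above the bench; it points to the adjuster's +x
- mark (a point): near end of the dark line on the small brass tab, 33 mm above the bench; the tab is fixed, in a different place each time. The pointer is exactly set when its tip meets this point.
- ink_tub: bystander: black ink tub with green cap, 84 mm across, 85 mm high, origin at its underside
- bottle: bystander: blue bottle with red cap, 66 mm across, 180 mm high, origin at its underside
- spatula: bystander: ink spatula lying beyond the work, 260 mm long

How it is judged:
By the outcome, as a careful person would: the job done as asked, in the order asked, and still so for the second after the job is handed in, with the robot touching nothing.
Of lid_a, lid_b, lid_c only 2 to 3 are there at a start; the rules pass over those that are not, and their reading is None.
Of coaster_a, coaster_b only 1 to 2 are there at a start; the rules pass over those that are not, and their reading is None.
At some moment in a run one of coaster_a, coaster_b may be knocked a few centimetres aside while the robot is not near it.
It also fails if it takes over 210 s, if anything falls off the work surface, if the arm or the gripper's body presses on something with over 40 N, if the wrist force passes 120 N, or if a joint passes its speed limit or range.

## Robot

A 7-joint arm with a two-finger parallel gripper is mounted at the origin on the work surface. World frame = base frame: x ahead of the robot, y to its left, z up, the work surface at z = 0. Lengths are in m, angles in rad, forces in N, time in s.
With the tool pointing down it reaches from about 0.425 to 0.875 m from the base axis. Payload 4.7 kg.
Tool frame: the origin (TCP) lies between the finger pads; the fingertips stand 19 mm ahead of it and the grasp point (between the pads) is the TCP (ctrl.tip_extent is the distance from the TCP to the fingertips, in m); z points along the fingers, y is the line along which they close (so a half turn about z gives the same grasp; the last joint's range is limited). The gripper opens to 87 mm and grips with 3 to 60 N. Pads are 19 mm wide; open, the fingers measure 117 mm over their backs; the gripper's body (75 mm by 190 mm) begins 51 mm behind the grasp point.
Start: joints at [1.198, 0.321, -0.07, 1.45, 0.023, 1.371, -0.057], TCP at [0.245, -0.602, 0.242] pointing down, gripper open.
Joint ranges: [-2.86, 2.86], [-0.3, 2.09], [-1.38, 1.24], [0.06, 2.45], [-1.56, 4.7], [0.09, 2.05], [-2.69, 2.69]. Speed limits (rad/s): [2.57, 2.57, 3.14, 3.14, 3.14, 3.14, 3.14].

## Interface

Orientations are given as a rotation vector (axis times angle).
In Python, from bench import ctrl gives the robot as it stands.
- The arm moves only by the shell command python3 -m crank 'ROWS' [OPENING] [FORCE]. ROWS is JSON, a list of rows, each an object of numbers: "tx", "ty", "tz": the shift along the tool's x, y, z in mm; "turn": the turn about the tool's z in units of 5 degrees (1.0 is 5 degrees). In form: [{"tx": .., "ty": .., "tz": .., "turn": ..}, ...]. A call has 1 to 5 rows; each row is the pose to reach, as a shift and turn from the pose commanded when the call began, along the tool's axes at that moment; what a row does not reach only later rows make up. A row lasts 1/8 s, in which the tool goes at most 62.5 mm and 10.7 degrees, less where a joint would pass 70% of its speed; a pose out of reach is approached as far as the arm can. A call with a gripper value outside its range is refused whole. OPENING is the finger opening in mm, from 0 to 87, set as the call begins (- or left out, the last holds). The fingers move at their own pace and stop on an object; FORCE is the grip in N (left out, the last holds). Time passes only in rows, so rows that repeat a pose let the fingers close. It gives the time, the measured TCP pose, the force, the opening and the grip force at its end, in the units of the state.
- ctrl.get_state(): the state, without advancing time (a new reading comes with each control period).
- ctrl.get_image(name): name is "scene" or "top"; returns (picture, depth): 480x640x3 uint8, red, green, blue; 480x640 float32, m along the optical axis (not along the pixel's ray), 0 where there is no reading.
- ctrl.camera_model(name): a dict with "intrinsics" (3x3 intrinsics, pixels), "dist_coeffs" ([k1, k2, p1, p2, k3] as OpenCV has them; the pictures are not rectified), "origin" and "orientation" of the camera in the world. Camera axes: x right, y down, z forward; pixel columns grow to the right and rows downward; lengths in m; the calibration is good to about 2 mm. A picture is of the moment at which its call begins. camera_model takes no time and is no camera call.
- ctrl.close_job(): hands the job in; it is judged then, once.
Trained networks look in the newest picture that a camera, given by its name, has taken for a name from the list of things; names that differ only in an ending like _2 or _b are one class to them, and where a whole thing is asked for, a point or a joint stands for the part that bears it (a point fixed in the world has none). Each returns a list of dicts, best first, with "confidence" (0 to 1); they miss things now and then, are a little off and sometimes report something else, mostly with a low value. They report only what shows in the picture. A call takes as long as a camera call.
- ctrl.recognise(camera, query): "xyz" ([x, y, z] in m, in world coordinates, good to about 4 mm: the middle of the surface that is visible of it).
- ctrl.mark_of(camera, query): "xyz" ([x, y, z] in m, in world coordinates, good to about 4 mm: a listed point, or the origin of a listed thing).
The state is a dict: "time": time; "joint_positions": joint angles; "qd": joint speeds; "joint_torque": joint torques, N m; "position": TCP position; "tool_rot": TCP orientation; "ft_force": force on the tool from outside, world axes, zero at the start; "torque": the same for the moment, N m; "grip_width": opening from 0.0 (shut) to 1.0 (fully open); "grip_force": force on a finger pad.
Only numpy, scipy, OpenCV 4.12 (cv2) and the standard library are available. Lean on these libraries where they do the work, as an engineer would, in place of code of your own. Each camera call takes 0.05 s, during which the arm holds its last target. There are 200 camera calls.

## Working session

There is one attempt and no reset: what is moved stays moved. The work goes in short steps, Python scripts to look and compute and a shell command to move; the robot and the scene stay as the last step left them, time stands still between calls to the robot, and variables do not carry over. Pictures are saved under pics/ and viewed, at most 14 in all, crops included, and the job is handed in when it is done.

```bash
ls; mkdir -p pics
cat > h.py <<'E'
from bench import ctrl
import numpy as np, cv2
from scipy.spatial.transform import Rotation as R
def model(n):
    m=ctrl.camera_model(n);K=np.array(m["intrinsics"],float);d=np.array(m["dist_coeffs"],float);o=np.array(m["origin"],float)
    q=np.array(m["orientation"],float)
    Rm=q if q.shape==(3,3) else (R.from_rotvec(q).as_matrix() if q.size==3 else R.from_quat(q).as_matrix())
    return K,d,o,Rm
def world(n,dep):
    K,d,o,Rm=model(n);v,u=np.mgrid[0:480,0:640]
    p=cv2.undistortPoints(np.stack([u.ravel(),v.ravel()],1).astype(np.float64)[:,None],K,d)[:,0]
    z=dep.ravel();c=np.c_[p*z[:,None],z];w=c@Rm.T+o;w[z==0]=np.nan
    return w.reshape(480,640,3)
def atz(n,u,v,z):
    K,d,o,Rm=model(n);p=cv2.undistortPoints(np.array([[[u,v]]],float),K,d)[0,0]
    r=Rm@np.r_[p,1];return o+r*(z-o[2])/r[2]
def pix(n,P):
    K,d,o,Rm=model(n);return cv2.projectPoints((np.atleast_2d(P)-o)@Rm,np.zeros(3),np.zeros(3),K,d)[0][:,0]
def save(n,f,crop=None,s=1):
    im,dep=ctrl.get_image(n);np.savez(f'{f}.npz',im=im,w=world(n,dep));x=im[:,:,::-1]
    if crop:x=x[crop[1]:crop[3],crop[0]:crop[2]]
    cv2.imwrite(f'pics/{f}.png',cv2.resize(x,None,fx=s,fy=s,interpolation=cv2.INTER_CUBIC));return im,world(n,dep)
def tool(dw,yaw=None):
    s=ctrl.get_state();Rt=R.from_rotvec(s["tool_rot"]).as_matrix();return Rt.T@np.array(dw)*1000
def to(x,y,z,yawy=None):
    "mm in tool axes to go to world xyz; turn units so tool y lies along heading yawy (mod pi)"
    s=ctrl.get_state();Rt=R.from_rotvec(s["tool_rot"]).as_matrix();p=np.array(s["position"])
    t=Rt.T@(np.array([x,y,z])-p)*1000;a=None
    if yawy is not None:
        h=np.array([np.cos(yawy),np.sin(yawy),0]);b=Rt.T@h;a=np.degrees(np.arctan2(-b[0],b[1]));a=(a+90)%180-90;a/=5
    print('tool mm',t.round(1),'turn',a,'q7',s["joint_positions"][6]);return t,a
E
python3 - <<'E'
from h import *
for n in("scene","top"):
    save(n,n+"0");m=ctrl.camera_model(n);print(n,m)
    for q in["nest","pocket0","pocket1","pocket2","rack","lid_a","coaster_a","tray","adjuster","knob","knob_grip","pointer_tip","mark","ink_tub","bottle","spatula"]:
        try:print(q,[(np.round(r["xyz"],3).tolist(),round(r["confidence"],2)) for r in ctrl.mark_of(n,q)])
        except Exception as e:print(q,e)
print(ctrl.get_state())
E
```

```text
pics
scene {'intrinsics': array([[461.7476814 ,   0.        , 313.31732447],
       [  0.        , 461.7476814 , 234.79202088],
       [  0.        ,   0.        ,   1.        ]]), 'dist_coeffs': array([-0.05336211,  0.        ,  0.        ,  0.        ,  0.        ]), 'origin': array([ 1.07197056, -0.41979515,  0.86830789]), 'orientation': array([-2.26709982, -1.07161168,  0.35604254])}
nest [([0.52, -0.097, 0.0], 0.9), ([0.483, 0.283, 0.035], 0.52), ([0.483, 0.307, 0.033], 0.32), ([0.434, -0.111, 0.032], 0.17)]
pocket0 [([0.524, -0.098, 0.036], 0.94), ([0.43, -0.109, 0.029], 0.61), ([0.612, -0.081, 0.034], 0.58)]
pocket1 [([0.524, -0.098, 0.036], 0.94), ([0.43, -0.109, 0.029], 0.61), ([0.612, -0.081, 0.034], 0.58)]
pocket2 [([0.524, -0.098, 0.036], 0.94), ([0.43, -0.109, 0.029], 0.61), ([0.612, -0.081, 0.034], 0.58)]
rack []
lid_a [([0.49, 0.072, 0.033], 0.71), ([0.58, 0.071, 0.036], 0.6)]
coaster_a [([0.645, -0.27, 0.001], 0.55), ([0.64, 0.276, 0.002], 0.55)]
tray [([0.439, -0.326, -0.005], 0.85)]
adjuster [([0.443, 0.309, -0.003], 0.75)]
knob it knows: adjuster, bottle, coaster, 
[... 1642 characters left out ...]
e': 1.6, 'joint_positions': array([ 1.19808299,  0.32101335, -0.07008933,  1.45049284,  0.02258225,
        1.37079668, -0.05689392]), 'qd': array([-0.00159319, -0.00102576, -0.00102828, -0.00104407,  0.00060005,
       -0.00161192, -0.00058517]), 'joint_torque': array([ 8.87711540e-04, -4.91095591e+01, -4.02579904e-01, -3.12754977e+01,
       -6.37846207e-02,  3.38702369e-02,  2.10863629e-05]), 'position': array([ 0.24519108, -0.60200527,  0.24158136]), 'tool_rot': array([ 3.08293571e+00,  6.03825939e-01, -2.19761471e-05]), 'ft_force': array([-0.22144373,  1.0094851 ,  0.42810923]), 'torque': array([-0.00732185, -0.02297081, -0.01162618]), 'grip_force': 0.0, 'grip_width': 1.001967573361582}
```

View pics/scene0.png

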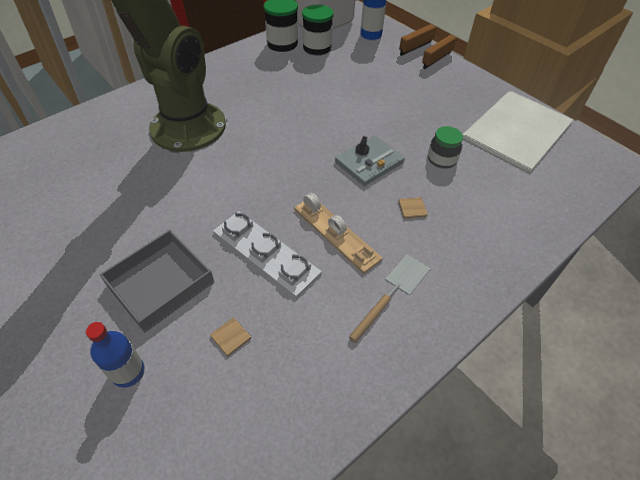

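View pics/top0.png

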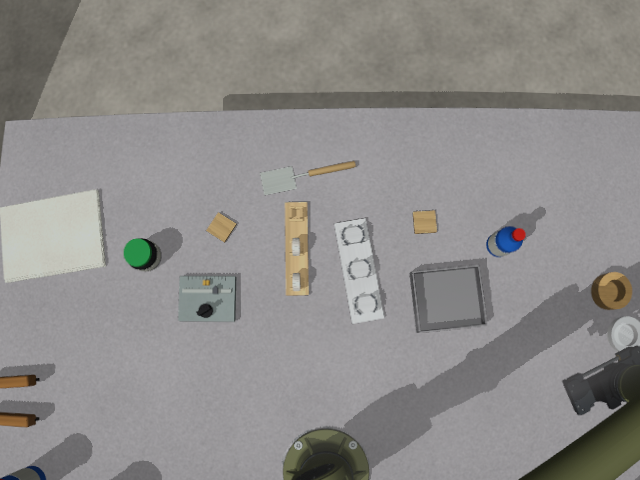

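Both pictures show the layout. Two lids are in the rack: scene (312,203) and (338,225), top (297,247) and (295,282). There are two coasters, at top (222,226) and (425,222), with the tray at top (448,298) and the adjuster at top (207,298). Next I zoom in and fit angles.

Run:
```python
from h import *
S=np.load('scene0.npz');T=np.load('top0.npz')
a=cv2.resize(S['im'][125:195,325:415],(400,311),interpolation=cv2.INTER_CUBIC)
b=cv2.resize(S['im'][180:280,285:390],(400,381),interpolation=cv2.INTER_CUBIC)[:289]
c=cv2.resize(T['im'][265:330,170:245],(400,347),interpolation=cv2.INTER_CUBIC)[:311]
d=cv2.resize(T['im'][195:300,270:320],(137,289),interpolation=cv2.INTER_CUBIC)
e=cv2.resize(T['im'][210:330,325:395],(168,289),interpolation=cv2.INTER_CUBIC)
bot=np.hstack([b,d,e,np.zeros((289,95,3),np.uint8)])
o=np.vstack([np.hstack([a,c]),bot]);cv2.imwrite('pics/crop1.png',o[:,:,::-1])
# rects from top cam
hsv=cv2.cvtColor(T['im'],cv2.COLOR_RGB2HSV);w=T['w']
def rect(name,m,z):
    m=cv2.morphologyEx(m.astype(np.uint8),cv2.MORPH_CLOSE,np.ones((3,3)))
    n,l,st,_=cv2.connectedComponentsWithStats(m);k=1+st[1:,4].argmax();v,u=np.nonzero(l==k)
    P=np.array([atz("top",x,y,z)[:2] for x,y in zip(u,v)]);r=cv2.minAreaRect((P*1000).astype(np.float32));print(name,len(u),r,P.mean(0))
box=lambda x0,y0,x1,y1:(lambda B:(B.__setitem__((slice(y0,y1),slice(x0,x1)),True),B)[1])(np.zeros((480,640),bool))
wood=(hsv[...,0]<25)&(hsv[...,1]>90)&(hsv[...,2]>90)
rect('coL',wood&box(200,205,245,250),.01);rect('coR',wood&box(405,205,445,240),.01)
rect('rack',wood&box(275,190,320,305),.012)
for nm,bx,z0,z1 in [('nest',(325,205,395,335),.006,.05),('tray',(400,255,500,340),.02,.06),('adj',(170,265,245,330),.012,.03),('lid1',(280,230,315,262),.035,.07),('lid2',(280,262,315,300),.035,.07),('knobbar',(190,295,225,325),.046,.07)]:
    P=w[box(*bx)&(w[...,2]>z0)&(w[...,2]<z1)];r=cv2.minAreaRect((P[:,:2]*1000).astype(np.float32));print(nm,len(P),r,P.mean(0),np.percentile(P[:,2],[5,50,95]))
```

```text
coL 461 ((640.2608032226562, 273.376220703125), (59.24893569946289, 58.521514892578125), 57.45711898803711) [0.6402347 0.2731572]
coR 473 ((647.5120849609375, -273.52777099609375), (59.19464874267578, 59.017822265625), 2.919362783432007) [ 0.64740142 -0.27349192]
rack 1035 ((580.6373291015625, 70.75821685791016), (53.784976959228516, 244.3952178955078), 89.95128631591797) [0.60624791 0.07721851]
nest 3454 ((523.9553833007812, -96.51420593261719), (182.51681518554688, 343.9267578125), 89.30613708496094) [ 0.51713034 -0.09384016  0.0192313 ] [0.0070396  0.01453713 0.03766915]
tray 793 ((451.8204345703125, -355.26617431640625), (179.0799560546875, 246.0167236328125), 6.092375755310059) [ 0.44490179 -0.32856631  0.04035083] [0.02315936 0.04331558 0.04953516]
adj 2292 ((449.18743896484375, 313.55633544921875), (163.80055236816406, 116.76453399658203), 89.57137298583984) [0.44988261 0.30712829 0.02074878] [0.01542948 0.02069168 0.02616021]
lid1 122 ((580.0701904296875, 68.87616729736328), (16.66240882873535, 44.685447692871094), 89.39720916748047) [0.57842248 0.06878655 0.05381326] [0.04290844 0.05476263 0.06160226]
lid2 132 ((488.4624938964844, 68.65716552734375), (44.460670471191406, 18.08200454711914), 0.28488078713417053) [0.48710514 0.06870738 0.05293909] [0.04159072 0.05449348 0.06144266]
knobbar 72 ((416.4598388671875, 307.1344299316406), (13.193168640136719, 34.572425842285156), 34.13253402709961) [0.41660881 0.30737441 0.05817644] [0.05258638 0.05784102 0.06309425]
```

View pics/crop1.png

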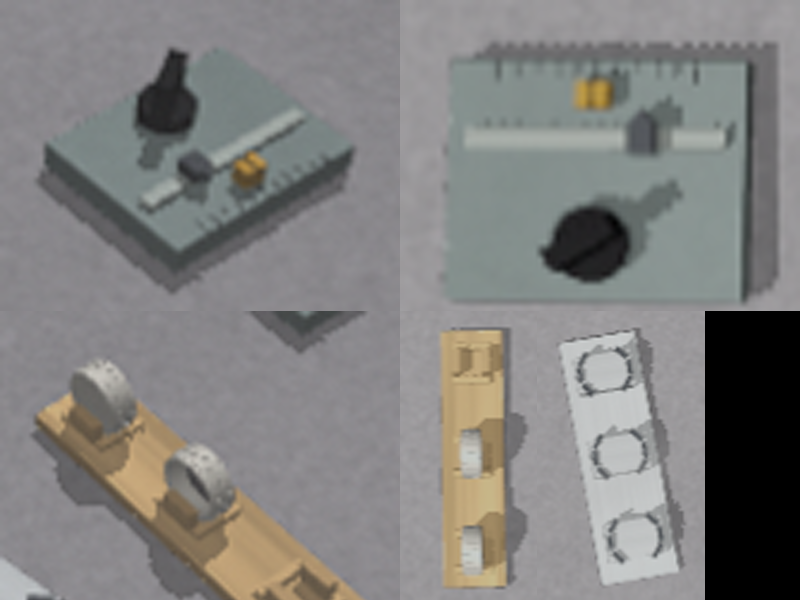

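The adjuster crop shows the pointer about 9 px (roughly 24 mm) to the -y side of the mark. The rack crop shows the left lid (x 0.488) with its closed face towards -y, and the lid at x 0.58 with its hollow towards -y. The first move is over to the knob.

Run:
```python
from h import *
p=to(.52,-.2,.25);to(.52,.2,.25);to(.418,.308,.14,np.radians(34))
S=np.load('scene0.npz');T=np.load('top0.npz')
print(atz('top',215.6,286,.033),atz('top',206.4,285,.033))
# scene: crop a scale 400/90
f=lambda x,y:(325+x*90/400,125+y*70/311)
print(atz('scene',*f(207,178),.033),atz('scene',*f(238,172),.033))
```

```text
tool mm [ 406.2 -268.6   -8.5] turn None q7 -0.056893924972310154
tool mm [ 557.1 -639.1   -8.5] turn None q7 -0.056893924972310154
tool mm [ 503.3 -777.6  101.5] turn 15.632683688712074 q7 -0.056893924972310154
[0.47937153 0.28051638 0.033     ] [0.48213341 0.30493326 0.033     ]
[0.48689464 0.27842212 0.033     ] [0.49473397 0.29648918 0.033     ]
```

```bash
python3 -m crank '[{"tx":52,"ty":-34},{"tx":104,"ty":-68},{"tx":156,"ty":-102},{"tx":208,"ty":-136},{"tx":250,"ty":-165}]' 87
python3 -m crank '[{"tx":52,"ty":-34},{"tx":104,"ty":-68},{"tx":156,"ty":-104},{"tx":156,"ty":-104},{"tx":156,"ty":-104}]'
python3 -m crank '[{"tx":21,"ty":-52},{"tx":42,"ty":-104},{"tx":63,"ty":-156},{"tx":84,"ty":-208},{"tx":105,"ty":-260}]'
python3 -m crank '[{"tx":21,"ty":-52},{"tx":46,"ty":-110},{"tx":46,"ty":-110},{"tx":46,"ty":-110}]'
python3 - <<'E'
from h import *
s=ctrl.get_state();print(s["position"],s["tool_rot"]);to(.418,.308,.14,np.radians(34))
E
```

```text
[ 0.24519108 -0.60200527  0.24158136] [ 3.08293571e+00  6.03825939e-01 -2.19761471e-05]
tool mm [ 503.3 -777.6  101.5] turn 15.632683688712074 q7 -0.056893924972310154$[0]: bad value
$[0]: bad value
$[0]: bad value
$[0]: bad value
```

Rows apparently need all four keys.

```bash
python3 -m crank '[{"tx":52,"ty":-34,"tz":0,"turn":0},{"tx":104,"ty":-68,"tz":0,"turn":0},{"tx":156,"ty":-102,"tz":0,"turn":0},{"tx":208,"ty":-136,"tz":0,"turn":0},{"tx":250,"ty":-165,"tz":0,"turn":0}]' 87
python3 -m crank '[{"tx":52,"ty":-34,"tz":0,"turn":0},{"tx":104,"ty":-68,"tz":0,"turn":0},{"tx":156,"ty":-104,"tz":0,"turn":0},{"tx":156,"ty":-104,"tz":0,"turn":0}]'
python3 -m crank '[{"tx":21,"ty":-52,"tz":0,"turn":0},{"tx":42,"ty":-104,"tz":0,"turn":0},{"tx":63,"ty":-156,"tz":0,"turn":0},{"tx":84,"ty":-208,"tz":0,"turn":0},{"tx":105,"ty":-260,"tz":0,"turn":0}]'
python3 -m crank '[{"tx":21,"ty":-52,"tz":0,"turn":0},{"tx":46,"ty":-110,"tz":0,"turn":0},{"tx":46,"ty":-110,"tz":0,"turn":0},{"tx":46,"ty":-110,"tz":0,"turn":0}]'
python3 - <<'E'
from h import *
s=ctrl.get_state();print(s["position"],s["tool_rot"]);to(.418,.308,.14,np.radians(34))
E
```

```text
time: 2.22
position: [0.416, -0.3524, 0.2419]
tool_rot: [3.082, 0.607, 0.001]
ft_force: [0.7, -1.3, 0.0]
grip_width: 0.997
grip_force: 0.0
time: 2.72
position: [0.5226, -0.193, 0.242]
tool_rot: [-3.078, -0.62, -0.004]
ft_force: [-0.6, -0.2, 0.1]
grip_width: 0.999
grip_force: 0.0
time: 3.35
position: [0.5188, 0.0812, 0.2418]
tool_rot: [3.082, 0.601, 0.001]
ft_force: [1.3, -0.1, 0.3]
grip_width: 0.999
grip_force: 0.0
time: 3.85
position: [0.5203, 0.1987, 0.2413]
tool_rot: [3.082, 0.603, -0.001]
ft_force: [-0.7, -1.2, -0.1]
grip_width: 1.002
grip_force: 0.0
[0.52025583 0.19866614 0.24128143] [ 3.08204566e+00  6.02674568e-01 -7.29174622e-04]
tool mm [ -53.5 -139.9  101.2] turn 15.625690858690131 q7 -1.6955584925038552
```

```bash
python3 -m crank '[{"tx":-10,"ty":-28,"tz":0,"turn":-2},{"tx":-20,"ty":-56,"tz":0,"turn":-4},{"tx":-30,"ty":-84,"tz":0,"turn":-6},{"tx":-40,"ty":-112,"tz":0,"turn":-8},{"tx":-53,"ty":-140,"tz":0,"turn":-10}]' 50
python3 -m crank '[{"tx":0,"ty":0,"tz":15,"turn":-2},{"tx":0,"ty":0,"tz":30,"turn":-4},{"tx":0,"ty":0,"tz":50,"turn":-6},{"tx":0,"ty":0,"tz":70,"turn":-8},{"tx":0,"ty":0,"tz":90,"turn":-10.4}]'
python3 -m crank '[{"tx":0,"ty":0,"tz":10,"turn":0},{"tx":0,"ty":0,"tz":10,"turn":0}]'
python3 - <<'E'
from h import *
save("scene","knob1",(310,100,430,190),5)
for n in("scene","top"):print([(np.round(r["xyz"],3),r["confidence"]) for r in ctrl.mark_of(n,"knob_grip")] if n=="scene" else '')
to(.418,.308,.054,np.radians(34))
E
```

```text
time: 4.47
position: [0.419, 0.3075, 0.2414]
tool_rot: [2.537, 1.851, -0.0]
ft_force: [-0.6, 0.7, -0.1]
grip_width: 0.59
grip_force: 0.0
time: 5.1
position: [0.4197, 0.3067, 0.1507]
tool_rot: [1.499, 2.759, -0.002]
ft_force: [1.2, -1.3, -0.5]
grip_width: 0.575
grip_force: 0.0
time: 5.35
position: [0.4186, 0.308, 0.141]
tool_rot: [-1.509, -2.755, 0.002]
ft_force: [0.8, 0.2, 0.4]
grip_width: 0.577
grip_force: 0.0
[(array([ 0.65 , -0.272, -0.002]), 0.62), (array([0.414, 0.308, 0.053]), 0.49)]

tool mm [-0.6 -1.4 88.1] turn -0.25348409985481624 q7 -0.28892427088004186
```

View pics/knob1.png

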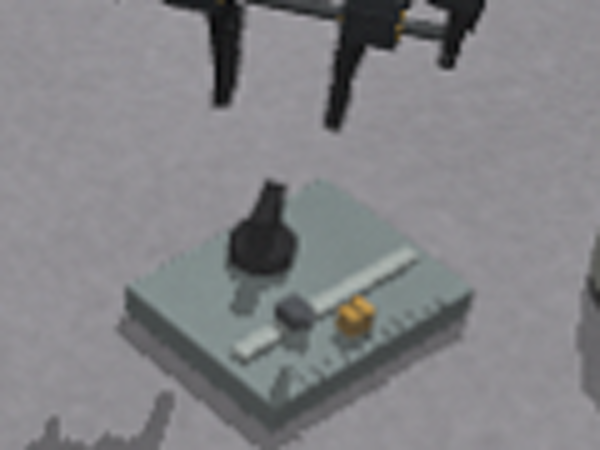

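The open fingers straddle the bar, with the knob at crop (262,245), and the bar axis runs along the view as expected. I'll descend and grip.

```bash
python3 -m crank '[{"tx":-0.6,"ty":-1.4,"tz":40,"turn":0},{"tx":-0.6,"ty":-1.4,"tz":70,"turn":0},{"tx":-0.6,"ty":-1.4,"tz":86,"turn":0},{"tx":-0.6,"ty":-1.4,"tz":86,"turn":0}]' 50
python3 -m crank '[{"tx":0,"ty":0,"tz":0,"turn":0},{"tx":0,"ty":0,"tz":0,"turn":0},{"tx":0,"ty":0,"tz":0,"turn":0},{"tx":0,"ty":0,"tz":0,"turn":0},{"tx":0,"ty":0,"tz":0,"turn":0}]' 0 25
```

```text
time: 5.95
position: [0.417, 0.3082, 0.0553]
tool_rot: [-1.502, -2.759, 0.001]
ft_force: [0.4, -1.0, -0.1]
grip_width: 0.573
grip_force: 0.0
time: 6.58
position: [0.4176, 0.3085, 0.0557]
tool_rot: [1.501, 2.759, 0.001]
ft_force: [2.3, -0.1, 0.4]
grip_width: 0.137
grip_force: 24.9
```

```bash
for i in 1; do
python3 -m crank '[{"tx":0,"ty":0,"tz":0,"turn":-2},{"tx":0,"ty":0,"tz":0,"turn":-4},{"tx":0,"ty":0,"tz":0,"turn":-6},{"tx":0,"ty":0,"tz":0,"turn":-8},{"tx":0,"ty":0,"tz":0,"turn":-10}]'
python3 -m crank '[{"tx":0,"ty":0,"tz":0,"turn":-2},{"tx":0,"ty":0,"tz":0,"turn":-4},{"tx":0,"ty":0,"tz":0,"turn":-6},{"tx":0,"ty":0,"tz":0,"turn":-8},{"tx":0,"ty":0,"tz":0,"turn":-10}]'
python3 -m crank '[{"tx":0,"ty":0,"tz":0,"turn":-2},{"tx":0,"ty":0,"tz":0,"turn":-4},{"tx":0,"ty":0,"tz":0,"turn":-6},{"tx":0,"ty":0,"tz":0,"turn":-8},{"tx":0,"ty":0,"tz":0,"turn":-10}]'
python3 -m crank '[{"tx":0,"ty":0,"tz":0,"turn":0},{"tx":0,"ty":0,"tz":0,"turn":0}]'
done; python3 -c "
from h import *
print(ctrl.get_state()['joint_positions'][6])
for q in('pointer_tip','mark'):
  for n in('scene','top'):
    ctrl.get_image(n);print(q,n,[(np.round(r['xyz'],3),r['confidence']) for r in ctrl.mark_of(n,q)])"
```

```text
time: 7.2
position: [0.4178, 0.3089, 0.0557]
tool_rot: [0.186, 3.135, 0.002]
ft_force: [1.5, 1.8, -2.6]
grip_width: 0.134
grip_force: 24.9
time: 7.82
position: [0.4177, 0.3093, 0.0557]
tool_rot: [-1.156, 2.919, 0.003]
ft_force: [1.2, 2.9, -2.8]
grip_width: 0.141
grip_force: 24.9
time: 8.45
position: [0.4172, 0.3095, 0.0557]
tool_rot: [-2.282, 2.156, 0.003]
ft_force: [-0.8, 2.6, -1.1]
grip_width: 0.137
grip_force: 24.9
time: 8.7
position: [0.4173, 0.3094, 0.0557]
tool_rot: [-2.273, 2.166, 0.002]
ft_force: [-1.7, 4.8, -2.1]
grip_width: 0.138
grip_force: 24.9
1.9630902835097648
pointer_tip scene [(array([0.481, 0.298, 0.036]), 0.6), (array([ 0.64 ,  0.277, -0.001]), 0.32)]
pointer_tip top []
mark scene [(array([0.482, 0.306, 0.034]), 0.56)]
mark top [(array([0.491, 0.072, 0.035]), 0.19)]
```

```bash
python3 -m crank '[{"tx":0,"ty":0,"tz":0,"turn":0},{"tx":0,"ty":0,"tz":0,"turn":0},{"tx":0,"ty":0,"tz":0,"turn":0},{"tx":0,"ty":0,"tz":-20,"turn":0},{"tx":0,"ty":0,"tz":-40,"turn":0}]' 50
python3 -m crank '[{"tx":0,"ty":0,"tz":0,"turn":2},{"tx":0,"ty":0,"tz":0,"turn":4},{"tx":0,"ty":0,"tz":0,"turn":6},{"tx":0,"ty":0,"tz":0,"turn":8},{"tx":0,"ty":0,"tz":0,"turn":10}]'
python3 -m crank '[{"tx":0,"ty":0,"tz":0,"turn":2},{"tx":0,"ty":0,"tz":0,"turn":4},{"tx":0,"ty":0,"tz":0,"turn":6},{"tx":0,"ty":0,"tz":0,"turn":8},{"tx":0,"ty":0,"tz":0,"turn":10}]'
python3 -m crank '[{"tx":0,"ty":0,"tz":0,"turn":2},{"tx":0,"ty":0,"tz":0,"turn":4},{"tx":0,"ty":0,"tz":0,"turn":6},{"tx":0,"ty":0,"tz":0,"turn":8},{"tx":0,"ty":0,"tz":0,"turn":10}]'
python3 -m crank '[{"tx":0,"ty":0,"tz":0,"turn":2},{"tx":0,"ty":0,"tz":0,"turn":4},{"tx":0,"ty":0,"tz":0,"turn":6},{"tx":0,"ty":0,"tz":0,"turn":6},{"tx":0,"ty":0,"tz":0,"turn":6}]'
python3 - <<'E'
from h import *
T,w=save("top","adj2");S,w=save("scene","adj2s");print(ctrl.get_state()['joint_positions'][6]);to(.4178,.309,.0557)
a=cv2.resize(T[265:330,170:245],(690,598),interpolation=cv2.INTER_CUBIC);cv2.imwrite('pics/adj2c.png',a[:,:,::-1])
b=cv2.resize(S[135:190,350:410],(655,600),interpolation=cv2.INTER_CUBIC);cv2.imwrite('pics/adj2d.png',b[:,:,::-1])
E
```

```text
time: 9.72
position: [0.4169, 0.3079, 0.0957]
tool_rot: [2.276, -2.164, -0.001]
ft_force: [0.5, -0.1, 0.1]
grip_width: 0.551
grip_force: 0.0
time: 10.35
position: [0.4171, 0.3079, 0.0955]
tool_rot: [1.14, -2.927, 0.001]
ft_force: [-0.3, 0.5, -0.6]
grip_width: 0.576
grip_force: 0.0
time: 10.98
position: [0.417, 0.308, 0.0955]
tool_rot: [-0.204, -3.135, 0.001]
ft_force: [-0.3, 0.0, -0.7]
grip_width: 0.577
grip_force: 0.0
time: 11.6
position: [0.417, 0.308, 0.0954]
tool_rot: [1.51, 2.755, -0.001]
ft_force: [-0.2, -0.0, -0.5]
grip_width: 0.574
grip_force: 0.0
time: 12.22
position: [0.4171, 0.3082, 0.0955]
tool_rot: [2.161, 2.28, -0.001]
ft_force: [-0.2, -0.5, -0.0]
grip_width: 0.575
grip_force: 0.0
-0.792607811601484
tool mm [ 0.7  0.7 39.8] turn None q7 -0.792607811601484
```

View pics/adj2d.png

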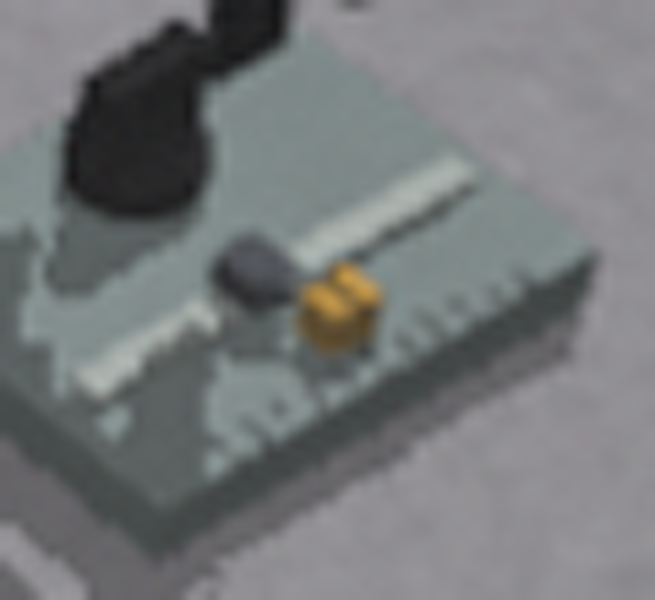

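The tip is at about crop (300,288) and the line's near end at about (322,290), so the pointer is still a few mm short on the -y side. I'll regrip and compute.

```bash
python3 -m crank '[{"tx":0.7,"ty":0.7,"tz":15,"turn":0},{"tx":0.7,"ty":0.7,"tz":30,"turn":0},{"tx":0.7,"ty":0.7,"tz":40,"turn":0},{"tx":0.7,"ty":0.7,"tz":40,"turn":0}]' 50
python3 -m crank '[{"tx":0,"ty":0,"tz":0,"turn":0},{"tx":0,"ty":0,"tz":0,"turn":0},{"tx":0,"ty":0,"tz":0,"turn":0},{"tx":0,"ty":0,"tz":0,"turn":0},{"tx":0,"ty":0,"tz":0,"turn":0}]' 0 25
python3 - <<'E'
from h import *
f=lambda x,y:(350+x*60/655,135+y*55/600)
print(atz('scene',*f(302,290),.033),atz('scene',*f(322,296),.033),atz('scene',*f(345,280),.033))
E
```

```text
time: 12.82
position: [0.417, 0.3086, 0.0541]
tool_rot: [-2.163, -2.277, 0.004]
ft_force: [-0.2, 0.6, 0.0]
grip_width: 0.574
grip_force: 0.0
time: 13.45
position: [0.4174, 0.309, 0.0556]
tool_rot: [-2.164, -2.277, 0.002]
ft_force: [-3.0, -0.6, 2.2]
grip_width: 0.14
grip_force: 25.0
[0.48739128 0.30046797 0.033     ] [0.4919597  0.30277151 0.033     ] [0.4914191  0.31120313 0.033     ]
```

View pics/adj2c.png

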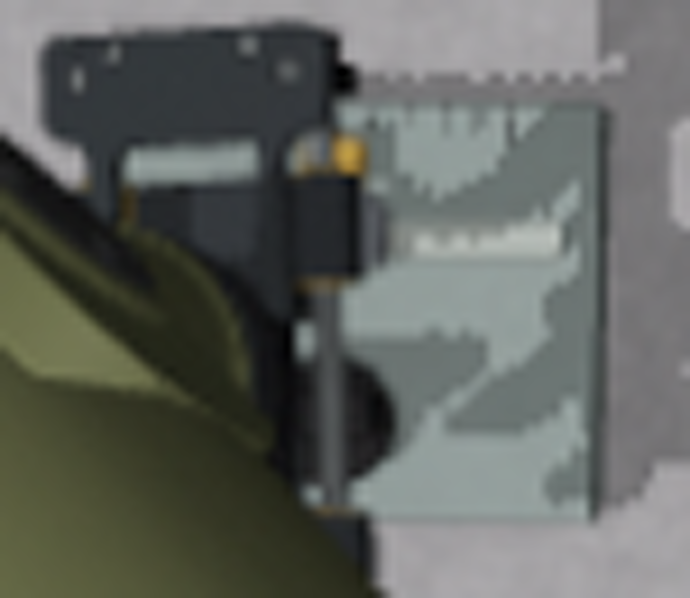

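The gripper hides the mark from the top camera. I'll turn most of the remaining amount, then check.

```bash
python3 -m crank '[{"tx":0,"ty":0,"tz":0,"turn":-2},{"tx":0,"ty":0,"tz":0,"turn":-4},{"tx":0,"ty":0,"tz":0,"turn":-6},{"tx":0,"ty":0,"tz":0,"turn":-8},{"tx":0,"ty":0,"tz":0,"turn":-10}]'
python3 -m crank '[{"tx":0,"ty":0,"tz":0,"turn":-1},{"tx":0,"ty":0,"tz":0,"turn":-2},{"tx":0,"ty":0,"tz":0,"turn":-2},{"tx":0,"ty":0,"tz":0,"turn":-2}]'
python3 - <<'E'
from h import *
T,w=save("top","adj3");S,w=save("scene","adj3s")
a=cv2.resize(T[275:305,185:230],(600,400),interpolation=cv2.INTER_CUBIC)[:200]
b=cv2.resize(S[145:172,365:400],(519,400),interpolation=cv2.INTER_CUBIC);b=np.hstack([b,np.zeros((400,81,3),np.uint8)])
cv2.imwrite('pics/adj3c.png',np.vstack([a,b])[:,:,::-1])
E
```

```text
time: 14.08
position: [0.4174, 0.309, 0.0557]
tool_rot: [-0.991, -2.981, 0.001]
ft_force: [-2.2, -0.2, 2.9]
grip_width: 0.135
grip_force: 25.0
time: 14.58
position: [0.4174, 0.309, 0.0556]
tool_rot: [-0.738, -3.053, 0.001]
ft_force: [-3.6, -0.9, 6.2]
grip_width: 0.135
grip_force: 25.0
```

View pics/adj3c.png

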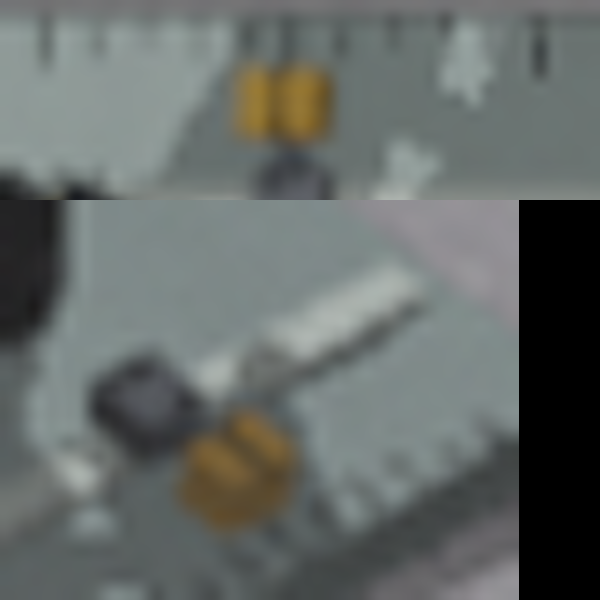

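The top half now shows the tip at about x=292 and the line at x≈279. That is about 1 source px, or 2.5 mm, still to go.

```bash
python3 -m crank '[{"tx":0,"ty":0,"tz":0,"turn":-2},{"tx":0,"ty":0,"tz":0,"turn":-4},{"tx":0,"ty":0,"tz":0,"turn":-4.5},{"tx":0,"ty":0,"tz":0,"turn":-4.5},{"tx":0,"ty":0,"tz":0,"turn":-4.5}]'
python3 - <<'E'
from h import *
ims=[ctrl.get_image("top")[0].astype(float) for _ in range(4)];T=np.mean(ims,0)
sc=np.mean([ctrl.get_image("scene")[0].astype(float) for _ in range(4)],0)
a=cv2.resize(T[277:295,193:220].clip(0,255).astype(np.uint8),(600,400),interpolation=cv2.INTER_CUBIC)
b=cv2.resize(sc[148:170,365:395].clip(0,255).astype(np.uint8),(270,198),interpolation=cv2.INTER_CUBIC);b=np.hstack([b,np.zeros((198,330,3),np.uint8)])
cv2.imwrite('pics/adj4c.png',np.vstack([a,b])[:,:,::-1])
np.save('T4.npy',T)
for v in range(279,294):print(v,T[v,198:217].sum(-1).round().astype(int))
E
```

```text
time: 15.3
position: [0.4173, 0.309, 0.0556]
tool_rot: [-0.127, -3.138, 0.001]
ft_force: [-4.1, -1.6, 7.0]
grip_width: 0.137
grip_force: 25.0
279 [450 387 311 324 306 314 330 311 257 304 324 322 302 325 334 336 336 334
 336]
280 [452 401 330 326 326 327 328 264 266 316 303 282 319 333 333 336 335 335
 336]
281 [452 402 328 327 329 326 319 259 287 318 290 237 310 333 334 335 334 332
 334]
282 [433 376 328 327 330 326 320 260 287 319 276 229 308 333 333 336 333 331
 332]
283 [405 328 328 328 330 326 320 253 281 318 275 239 310 332 332 334 333 332
 332]
284 [402 326 326 328 324 312 304 226 257 298 260 254 312 331 332 334 333 334
 333]
285 [402 325 326 327 318 310 288 217 222 280 281 284 319 331 332 334 332 335
 336]
286 [404 324 324 324 324 313 272 221 206 266 320 332 331 331 332 333 334 336
 336]
287 [404 326 325 324 318 279 221 205 204 206 260 318 332 331 333 333 336 337
 337]
288 [388 346 346 345 326 259 204 204 204 200 166 304 350 350 352 352 354 354
 354]
289 [385 385 385 385 363 279 204 205 204 200 168 336 389 389 389 390 390 391
 391]
290 [404 404 404 405 382 292 203 205 203 200 192 357 408 408 409 409 408 409
 409]
291 [406 406 405 406 374 281 204 204 203 200 192 355 407 407 407 406 407 407
 408]
292 [408 380 362 330 293 219 175 173 182 185 177 328 378 378 378 378 378 378
 380]
293 [370 337 286 153 120 113 102 102 118 126 122 224 266 315 335 335 334 336
 337]
```

View pics/adj4c.png

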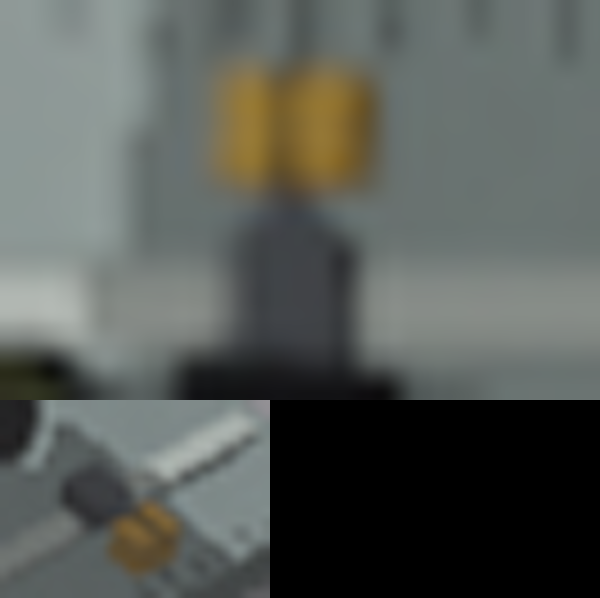

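The tip meets the line within about 0.3 mm in both views. I'll release, lift, recheck the pointer and fit the nest.

```bash
python3 -m crank '[{"tx":0,"ty":0,"tz":0,"turn":0},{"tx":0,"ty":0,"tz":0,"turn":0},{"tx":0,"ty":0,"tz":0,"turn":0},{"tx":0,"ty":0,"tz":-40,"turn":0},{"tx":0,"ty":0,"tz":-90,"turn":0}]' 50
python3 - <<'E'
from h import *
T0=np.load('top0.npz')['im'];S0=np.load('scene0.npz')['im']
T=ctrl.get_image("top")[0].astype(int).sum(-1)
for v in range(282,288):print(v,T[v,198:212])
# nest fit: bright low-sat plate
hsv=cv2.cvtColor(T0,cv2.COLOR_RGB2HSV)
m=np.zeros((480,640),np.uint8);sub=(hsv[210:330,325:395,2]>185);m[210:330,325:395]=sub
m=cv2.morphologyEx(m,cv2.MORPH_CLOSE,np.ones((7,7)));n,l,st,_=cv2.connectedComponentsWithStats(m);k=1+st[1:,4].argmax();v,u=np.nonzero(l==k)
P=np.array([atz("top",x,y,.012)[:2] for x,y in zip(u,v)]);print('nest',cv2.minAreaRect((P*1000).astype(np.float32)),P.mean(0))
# rack outline angle
m=((hsv[...,0]<25)&(hsv[...,1]>90)&(hsv[...,2]>90)).astype(np.uint8);v,u=np.nonzero(m[190:305,275:320]);P=np.array([atz("top",x+275,y+190,.012)[:2] for x,y in zip(u,v)])
print('rack',cv2.minAreaRect((P*1000).astype(np.float32)))
# lids: depth points scene cam
w=np.load('top0.npz')['w'];ws=np.load('scene0.npz')['w']
for n,W in(('top',w),('scene',ws)):
  for x in(.488,.58):
    k=(abs(W[...,0]-x)<.035)&(abs(W[...,1]-.07)<.02)&(W[...,2]>.034)&(W[...,2]<.065);P=W[k];print(n,x,len(P),np.percentile(P,[2,50,98],0).round(4).tolist())
# dark arcs of nest
g=cv2.cvtColor(T0,cv2.COLOR_RGB2GRAY);
for q in range(3):
  c=[(.428,-.109),(.521,-.0965),(.612,-.082)][q];uv=pix("top",[c[0],c[1],.038])[0];print(q,uv)
crop=cv2.resize(T0[210:330,325:395],(350,600),interpolation=cv2.INTER_CUBIC);cr2=cv2.resize(S0[205:300,205:330],(450,342),interpolation=cv2.INTER_CUBIC)
cr2=np.vstack([cr2,np.zeros((258,450,3),np.uint8)]);cv2.imwrite('pics/nest.png',np.hstack([crop,cr2])[:,:,::-1])
E
```

```text
time: 16.32
position: [0.4173, 0.3085, 0.1456]
tool_rot: [-0.126, -3.137, 0.001]
ft_force: [0.4, -0.5, -0.0]
grip_width: 0.557
grip_force: 0.0
282 [449 451 451 450 451 442 430 357 392 428 360 254 308 333]
283 [450 449 448 449 452 440 429 351 385 428 359 266 310 334]
284 [448 447 449 449 445 424 412 315 356 404 340 281 314 331]
285 [446 446 446 446 435 427 398 305 308 348 320 301 321 331]
286 [447 445 444 444 444 431 379 313 288 299 322 331 332 331]
287 [429 425 445 444 437 387 311 287 286 273 278 320 331 331]
nest ((519.6315307617188, -93.94888305664062), (269.0959167480469, 82.49061584472656), 9.120823860168457) [ 0.51671871 -0.0903298 ]Traceback (most recent call last):
  File "<stdin>", line 11, in <module>
  File "h.py", line 15, in atz
    K,d,o,Rm=model(n);p=cv2.undistortPoints(np.array([[[u,v]]],float),K,d)[0,0]
             ~~~~~^^^
  File "h.py", line 5, in model
    m=ctrl.camera_model(n);K=np.array(m["intrinsics"],float);d=np.array(m["dist_coeffs"],float);o=np.array(m["origin"],float)
ValueError: time passes only in moves, steps and waits
```

```bash
sed -i 's/^def model/import functools\n@functools.lru_cache(None)\ndef model/' h.py
python3 - <<'E'
from h import *
T0=np.load('top0.npz')['im'];S0=np.load('scene0.npz')['im']
hsv=cv2.cvtColor(T0,cv2.COLOR_RGB2HSV)
m=((hsv[...,0]<25)&(hsv[...,1]>90)&(hsv[...,2]>90)).astype(np.uint8);v,u=np.nonzero(m[190:305,275:320]);P=np.array([atz("top",x+275,y+190,.012)[:2] for x,y in zip(u,v)])
print('rack',cv2.minAreaRect((P*1000).astype(np.float32)))
w=np.load('top0.npz')['w'];ws=np.load('scene0.npz')['w']
for n,W in(('top',w),('scene',ws)):
  for x in(.488,.58):
    k=(abs(W[...,0]-x)<.035)&(abs(W[...,1]-.07)<.02)&(W[...,2]>.034)&(W[...,2]<.065);P=W[k];print(n,x,len(P),np.percentile(P,[2,50,98],0).round(4).tolist())
# predicted pockets
a=np.radians(9.1);c=np.array([.5196,-.094]);d=np.array([np.cos(a),np.sin(a)])
crop=T0.copy()
for k in(-1,0,1):
  q=c+k*.092*d;print('pocket',q.round(4))
S=4
crop=cv2.resize(T0[210:330,325:395],None,fx=5,fy=5,interpolation=cv2.INTER_CUBIC);cr2=cv2.resize(S0[205:300,205:330],(450,342),interpolation=cv2.INTER_CUBIC)
th=np.linspace(0,2*np.pi,60)
for k in(-1,0,1):
  q=c+k*.092*d
  for n,img,o,s in(("top",crop,(325,210),5),("scene",cr2,(205,205),3.6)):
    uv=pix(n,np.c_[q[0]+.0248*np.cos(th),q[1]+.0248*np.sin(th),0*th+.038])
    for u,v in uv:cv2.circle(img,(int((u-o[0]+.5)*s),int((v-o[1]+.5)*s)),0,(255,0,0),2)
cr2=np.vstack([cr2,np.zeros((258,450,3),np.uint8)]);cv2.imwrite('pics/nest.png',np.hstack([crop,cr2])[:,:,::-1])
E
```

```text
rack ((580.6365966796875, 69.90483856201172), (55.491737365722656, 244.3952178955078), 89.95128631591797)
top 0.488 132 [[0.4664, 0.0597, 0.0365], [0.4862, 0.069, 0.0544], [0.5104, 0.0772, 0.0633]]
top 0.58 123 [[0.558, 0.0607, 0.0376], [0.578, 0.0687, 0.0545], [0.6018, 0.077, 0.0619]]
scene 0.488 181 [[0.4728, 0.0601, 0.035], [0.4985, 0.0655, 0.0512], [0.5145, 0.0789, 0.0607]]
scene 0.58 154 [[0.5629, 0.0616, 0.0354], [0.5921, 0.0696, 0.0543], [0.6062, 0.0799, 0.0602]]
pocket [ 0.4288 -0.1086]
pocket [ 0.5196 -0.094 ]
pocket [ 0.6104 -0.0794]
```

View pics/nest.png

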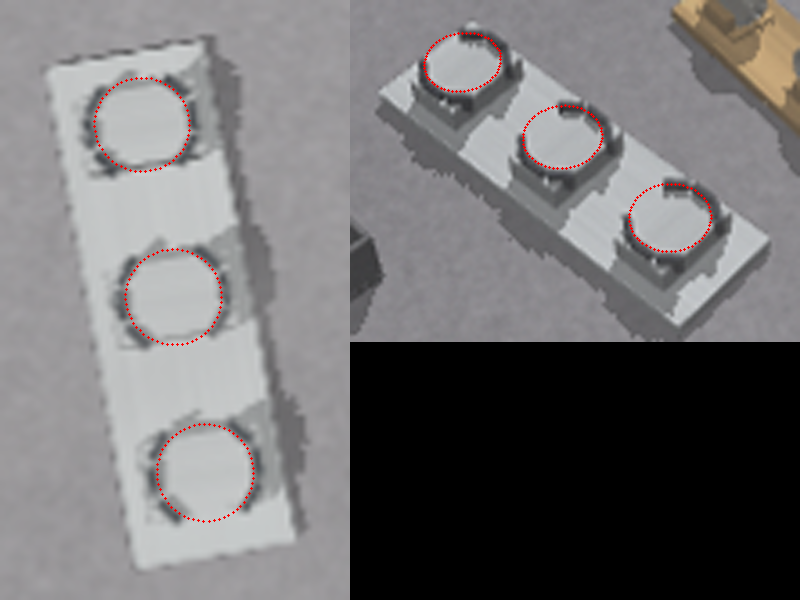

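The circles (pocket rims drawn from the fit) sit on the dark arcs to within about 1-2 mm. The top fit missed the shaded -y edge, so I shift it 1.2 mm, to pocket1 ≈ (0.520, -0.0953) with yaw 9.1°.

My plan is to grip each lid low on the fingertips and drive its lower half against the pocket wall. That pivots it 90° in the fingers, so it ends rim down over the pocket.

Run:
```python
from h import *
to(.4885,.0687,.1456,0)
```

```text
tool mm [ -87.3 -237.1    6.3] turn 17.092194854761157 q7 0.5987991765598698
```

```bash
python3 -m crank '[{"tx":-17,"ty":-47,"tz":0,"turn":2},{"tx":-34,"ty":-94,"tz":0,"turn":4},{"tx":-51,"ty":-141,"tz":0,"turn":6},{"tx":-68,"ty":-188,"tz":0,"turn":8},{"tx":-87,"ty":-237,"tz":0,"turn":10}]' 70
python3 -m crank '[{"tx":0,"ty":0,"tz":0,"turn":2},{"tx":0,"ty":0,"tz":0,"turn":4},{"tx":0,"ty":0,"tz":0,"turn":6},{"tx":0,"ty":0,"tz":0,"turn":7.1},{"tx":0,"ty":0,"tz":0,"turn":7.1}]'
python3 - <<'E'
from h import *
to(.4885,.0687,.047,0)
E
```

```text
time: 17.0
position: [0.4861, 0.0642, 0.1457]
tool_rot: [1.448, 2.786, -0.0]
ft_force: [-0.3, 1.5, -0.3]
grip_width: 0.803
grip_force: 0.0
time: 17.62
position: [0.4857, 0.0658, 0.1454]
tool_rot: [2.222, 2.221, -0.0]
ft_force: [0.2, 0.3, 0.3]
grip_width: 0.805
grip_force: 0.0
tool mm [ 2.9  2.8 98.4] turn -0.0067673820316059615 q7 -0.2599211527594522
```

```bash
python3 -m crank '[{"tx":2.9,"ty":2.8,"tz":50,"turn":0},{"tx":2.9,"ty":2.8,"tz":85,"turn":0},{"tx":2.9,"ty":2.8,"tz":98,"turn":0},{"tx":2.9,"ty":2.8,"tz":98,"turn":0}]'
python3 -m crank '[{"tx":0,"ty":0,"tz":0,"turn":0},{"tx":0,"ty":0,"tz":0,"turn":0},{"tx":0,"ty":0,"tz":0,"turn":0},{"tx":0,"ty":0,"tz":0,"turn":0},{"tx":0,"ty":0,"tz":0,"turn":0}]' 0 12
python3 -m crank '[{"tx":0,"ty":0,"tz":-25,"turn":0},{"tx":0,"ty":0,"tz":-50,"turn":0},{"tx":0,"ty":0,"tz":-75,"turn":0},{"tx":0,"ty":0,"tz":-85,"turn":0},{"tx":0,"ty":0,"tz":-85,"turn":0}]'
python3 - <<'E'
from h import *
save("scene","lift1",(230,120,390,240),5)
to(.5295,-.155,.13,np.radians(9.1))
E
```

```text
time: 18.12
position: [0.4882, 0.0688, 0.0473]
tool_rot: [-2.221, -2.22, 0.001]
ft_force: [-0.8, 0.2, 0.6]
grip_width: 0.803
grip_force: 0.0
time: 18.75
position: [0.489, 0.0686, 0.0481]
tool_rot: [2.223, 2.219, 0.001]
ft_force: [-0.7, -1.0, 4.2]
grip_width: 0.522
grip_force: 12.0
time: 19.38
position: [0.4885, 0.0686, 0.1326]
tool_rot: [2.223, 2.219, 0.0]
ft_force: [0.2, 0.5, -1.1]
grip_width: 0.524
grip_force: 12.0
tool mm [-223.5   41.8    1.9] turn -1.8407661615266846 q7 -0.2870422747624061
```

View pics/lift1.png

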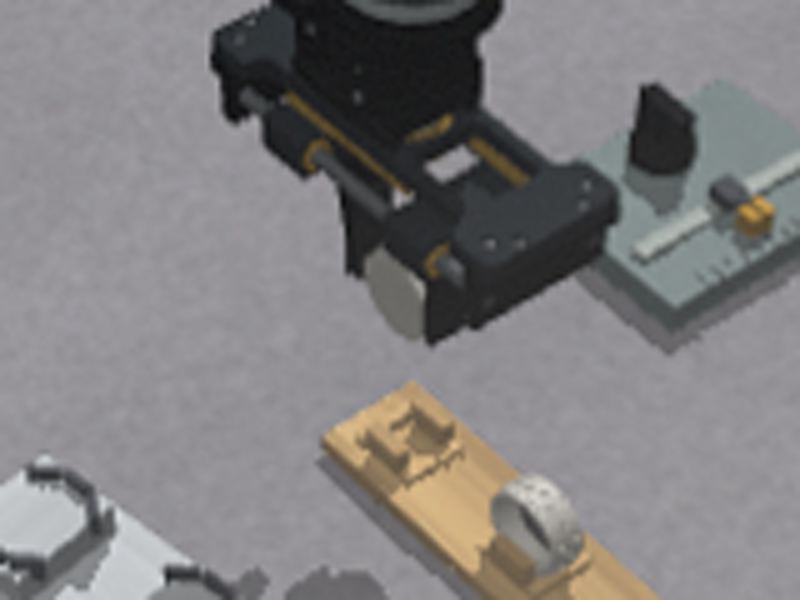

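The lid is held with its closed face towards -y, so it goes to the nest's -y side and will be pushed towards +y.

```bash
python3 -m crank '[{"tx":-45,"ty":8,"tz":0,"turn":-0.4},{"tx":-90,"ty":16,"tz":0,"turn":-0.8},{"tx":-135,"ty":24,"tz":0,"turn":-1.2},{"tx":-180,"ty":33,"tz":0,"turn":-1.6},{"tx":-223.5,"ty":41.8,"tz":0,"turn":-1.84}]'
python3 -m crank '[{"tx":0,"ty":0,"tz":30,"turn":0},{"tx":0,"ty":0,"tz":60,"turn":0},{"tx":0,"ty":0,"tz":71,"turn":0},{"tx":0,"ty":0,"tz":71,"turn":0},{"tx":0,"ty":0,"tz":71,"turn":0}]'
python3 - <<'E'
from h import *
to(.520,-.0953,.061,np.radians(9.1))
E
```

```text
time: 20.05
position: [0.5292, -0.1562, 0.1309]
tool_rot: [-2.036, -2.39, 0.001]
ft_force: [0.6, 0.2, 0.3]
grip_width: 0.525
grip_force: 12.0
time: 20.68
position: [0.5306, -0.1548, 0.0624]
tool_rot: [2.037, 2.39, 0.001]
ft_force: [-0.4, 0.9, -0.8]
grip_width: 0.521
grip_force: 12.0
tool mm [60.4 -1.1  1.4] turn 0.005976980812178567 q7 0.2008112649214926
```

```bash
python3 -m crank '[{"tx":6,"ty":-1,"tz":1.4,"turn":0},{"tx":12,"ty":-1,"tz":1.4,"turn":0},{"tx":18,"ty":-1,"tz":1.4,"turn":0},{"tx":24,"ty":-1,"tz":1.4,"turn":0},{"tx":30,"ty":-1,"tz":1.4,"turn":0}]' 0 8
python3 -m crank '[{"tx":6,"ty":0,"tz":0,"turn":0},{"tx":12,"ty":0,"tz":0,"turn":0},{"tx":18,"ty":0,"tz":0,"turn":0},{"tx":24,"ty":0,"tz":0,"turn":0},{"tx":30,"ty":0,"tz":0,"turn":0}]'
python3 -m crank '[{"tx":0,"ty":0,"tz":0,"turn":0},{"tx":0,"ty":0,"tz":0,"turn":0}]'
python3 - <<'E'
from h import *
save("scene","piv1",(200,140,340,245),5)
to(.520,-.0953,.061,np.radians(9.1))
E
```

```text
time: 21.3
position: [0.5246, -0.1272, 0.0609]
tool_rot: [2.037, 2.387, -0.002]
ft_force: [0.5, -5.9, 3.1]
grip_width: 0.528
grip_force: 8.0
time: 21.92
position: [0.5192, -0.0947, 0.06]
tool_rot: [-2.037, -2.391, -0.0]
ft_force: [0.4, -1.9, 1.3]
grip_width: 0.523
grip_force: 8.0
time: 22.18
position: [0.5193, -0.0946, 0.0601]
tool_rot: [-2.036, -2.391, -0.001]
ft_force: [-0.5, 0.5, 1.1]
grip_width: 0.519
grip_force: 8.0
tool mm [-0.3  0.6 -0.9] turn 0.007394059564464328 q7 0.10579634654280515
```

View pics/piv1.png

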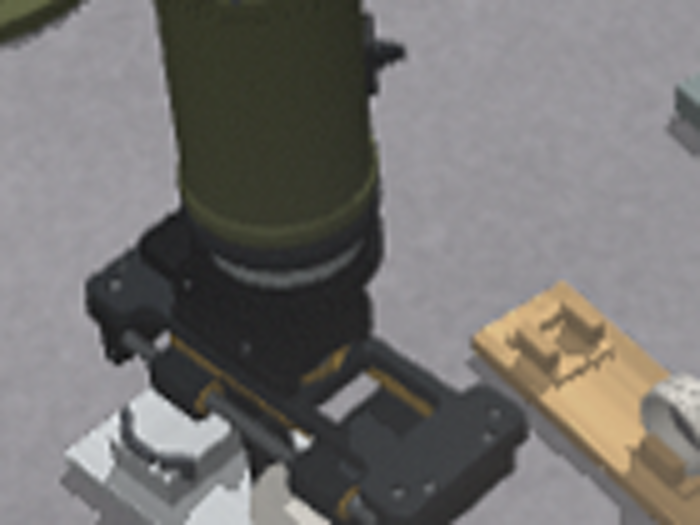

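The crop cut the lid off, though the jaws are in place (crop (300,470)). I'll use the depth data instead.

Run:
```python
from h import *
Z=np.load('piv1.npz');w=Z['w'];im=Z['im'].astype(int)
k=(np.hypot(w[...,0]-.520,w[...,1]+.095)<.030)&(w[...,2]>.034)&(w[...,2]<.075)&(im.min(-1)>110)
P=w[k];c=P.mean(0);u,s,vt=np.linalg.svd(P-c);print(len(P),c,'normal',vt[2],'rms',s[2]/np.sqrt(len(P)))
print(np.percentile(P,[2,25,50,75,98],0).round(4))
```

```text
156 [ 0.52352199 -0.11237306  0.0586731 ] normal [ 0.1032659  -0.14280589  0.98434884] rms 0.003606197158907694
[[ 0.5017 -0.124   0.0536]
 [ 0.5123 -0.1176  0.0576]
 [ 0.5234 -0.1124  0.0589]
 [ 0.535  -0.108   0.0608]
 [ 0.5438 -0.1007  0.0631]]
```

Run:
```python
from h import *
from scipy.optimize import least_squares
S0=np.load('scene0.npz');Z=np.load('piv1.npz')
# bias: knowing lids in rack: fit uses top faces; use nest plate corners from scene
hsv=cv2.cvtColor(S0['im'],cv2.COLOR_RGB2HSV);m=((hsv[...,2]>170)&(hsv[...,1]<40)).astype(np.uint8);M=np.zeros_like(m);M[205:300,205:330]=m[205:300,205:330]
M=cv2.morphologyEx(M,cv2.MORPH_CLOSE,np.ones((7,7)));n,l,st,_=cv2.connectedComponentsWithStats(M);k=1+st[1:,4].argmax();v,u=np.nonzero(l==k)
P=np.array([atz("scene",x,y,.012)[:2] for x,y in zip(u,v)]);print('nest plate scene',cv2.minAreaRect((P*1000).astype(np.float32)))
im=Z['im'].astype(int);w=Z['w']
m=(np.hypot(w[...,0]-.522,w[...,1]+.1)<.035)&(w[...,2]>.05)&(w[...,2]<.066)&(im.min(-1)>110)
v,u=np.nonzero(m);print(u.min(),u.max(),v.min(),v.max())
P=np.array([atz("scene",x,y,.057)[:2] for x,y in zip(u,v)])
h=cv2.convexHull((P*1000).astype(np.float32))[:,0];print(h.round(1).tolist())
crop=cv2.resize(Z['im'][215:280,230:310],(640,520),interpolation=cv2.INTER_CUBIC);cv2.imwrite('pics/piv1b.png',crop[:,:,::-1])
```

```text
nest plate scene ((521.4127807617188, -93.32342529296875), (268.85491943359375, 83.50476837158203), 9.235400199890137)
250 266 233 249
[[546.5, -107.9000015258789], [543.4000244140625, -102.9000015258789], [541.2000122070312, -101.30000305175781], [499.70001220703125, -98.9000015258789], [498.29998779296875, -100.5999984741211], [496.8999938964844, -102.4000015258789], [498.79998779296875, -109.0999984741211], [502.8999938964844, -117.5], [516.7000122070312, -127.0999984741211], [522.7000122070312, -128.5], [534.9000244140625, -126.4000015258789], [544.5, -114.5999984741211]]
```

View pics/piv1b.png

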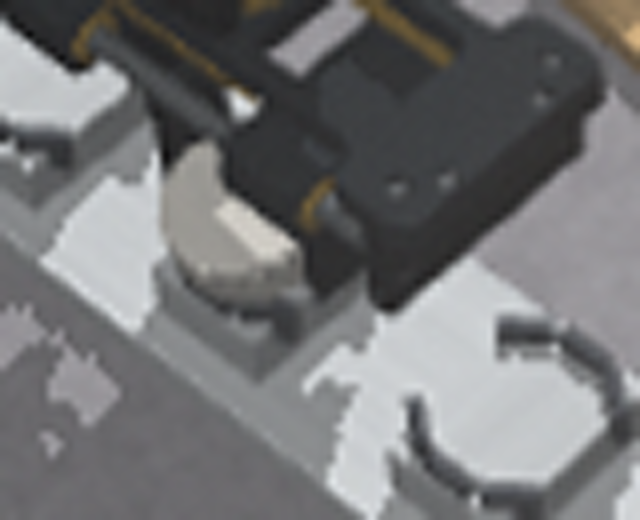

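The lid is flat with its closed top up (crop (230,230)), its rear edge near the front wall. I'll shift 2 mm further and lower while watching the force.

```bash
python3 -m crank '[{"tx":2,"ty":0.6,"tz":0,"turn":0},{"tx":2,"ty":0.6,"tz":2,"turn":0},{"tx":2,"ty":0.6,"tz":4,"turn":0},{"tx":2,"ty":0.6,"tz":4,"turn":0}]'
python3 -m crank '[{"tx":0,"ty":0,"tz":1.5,"turn":0},{"tx":0,"ty":0,"tz":3,"turn":0},{"tx":0,"ty":0,"tz":3,"turn":0}]'
python3 -m crank '[{"tx":0,"ty":0,"tz":1,"turn":0},{"tx":0,"ty":0,"tz":2,"turn":0},{"tx":0,"ty":0,"tz":2,"turn":0}]'
```

```text
time: 22.72
position: [0.5197, -0.0933, 0.056]
tool_rot: [-2.038, -2.391, -0.001]
ft_force: [0.3, 1.0, 1.8]
grip_width: 0.525
grip_force: 8.0
time: 23.1
position: [0.5198, -0.0932, 0.0533]
tool_rot: [-2.038, -2.391, -0.001]
ft_force: [-1.6, 2.3, 4.3]
grip_width: 0.53
grip_force: 8.0
time: 23.48
position: [0.5199, -0.0931, 0.0515]
tool_rot: [-2.038, -2.391, -0.001]
ft_force: [-1.6, 2.8, 5.0]
grip_width: 0.526
grip_force: 8.0
```

```bash
cat > lidz.py <<'E'
from h import *
import sys
x,y=float(sys.argv[1]),float(sys.argv[2])
ds=[ctrl.get_image("scene") for _ in range(5)];im=ds[-1][0].astype(int);W=np.array([world("scene",d) for _,d in ds]);w=np.nanmean(W,0)
def top(cx,cy,r,lo,hi):
    k=(np.hypot(w[...,0]-cx,w[...,1]-cy)<r)&(w[...,2]>lo)&(w[...,2]<hi)&(im.min(-1)>110);P=w[k];A=np.c_[P[:,:2]-[cx,cy],np.ones(len(P))]
    c=np.linalg.lstsq(A,P[:,2],rcond=None)[0] if len(P)>5 else None;print(len(P),np.median(P[:,2]),'plane',c)
    return k
k=top(x+.002,y+.001,.021,.036,.075);print('ref floors:')
for c in((.429,-.110),(.611,-.0805)):
    if np.hypot(c[0]-x,c[1]-y)>.05:top(c[0]+.002,c[1]+.001,.012,.02,.05)
v,u=np.nonzero(k);print('px',u.min(),u.max(),v.min(),v.max())
E
python3 lidz.py .520 -.0953
```

```text
47 0.056193222965161514 plane [ 0.01318584 -0.10404378  0.05474456]
ref floors:
35 0.03223561062688984 plane [-0.03055929 -0.0848164   0.0319892 ]
80 0.03258859995255704 plane [-0.00086403 -0.00299787  0.03255499]
px 255 264 235 246
```

The lid top is at 56 mm, so it still rests on the -y wall (home is 50). I'll slide it a little further +y.

```bash
python3 -m crank '[{"tx":1,"ty":0,"tz":-0.5,"turn":0},{"tx":2,"ty":0,"tz":-0.5,"turn":0},{"tx":2,"ty":0,"tz":-0.5,"turn":0}]'
python3 lidz.py .520 -.0953
python3 -m crank '[{"tx":1,"ty":0,"tz":0,"turn":0},{"tx":2,"ty":0,"tz":0,"turn":0},{"tx":2,"ty":0,"tz":0,"turn":0}]'
python3 lidz.py .520 -.0953
```

```text
time: 24.1
position: [0.5194, -0.0924, 0.0516]
tool_rot: [2.038, 2.39, -0.001]
ft_force: [0.7, -1.0, 1.7]
grip_width: 0.521
grip_force: 8.0
54 0.056344810293147904 plane [ 0.01714314 -0.13130196  0.05465517]
ref floors:
39 0.03276929953928078 plane [-0.00681085 -0.0036347   0.03267676]
81 0.03249649109205375 plane [-0.01066989  0.0107683   0.0325678 ]
px 255 265 235 245
time: 24.72
position: [0.5186, -0.0893, 0.0513]
tool_rot: [-2.037, -2.39, 0.0]
ft_force: [-0.2, 0.5, 0.3]
grip_width: 0.525
grip_force: 8.0
72 0.05594020140852853 plane [ 0.01253601 -0.11707918  0.05455369]
ref floors:
45 0.032389104661897726 plane [ 0.01120024 -0.00772942  0.03244796]
78 0.03263572479727441 plane [ 0.01285476 -0.00824272  0.03264876]
px 255 267 234 246
```

```bash
python3 -m crank '[{"tx":0,"ty":0,"tz":0,"turn":0},{"tx":0,"ty":0,"tz":0,"turn":0},{"tx":0,"ty":0,"tz":0,"turn":0},{"tx":0,"ty":0,"tz":0,"turn":0}]' 52
python3 lidz.py .520 -.0953
python3 -m crank '[{"tx":0,"ty":0,"tz":-40,"turn":0},{"tx":0,"ty":0,"tz":-80,"turn":0},{"tx":-40,"ty":0,"tz":-120,"turn":0},{"tx":-100,"ty":0,"tz":-120,"turn":0},{"tx":-160,"ty":0,"tz":-120,"turn":0}]' 60
cat > lidc.py <<'E'
from h import *
import sys
from scipy.optimize import least_squares
ds=[ctrl.get_image("top") for _ in range(4)];im=np.mean([d[0] for d in ds],0);w=np.nanmean([world("top",d[1]) for d in ds],0)
np.savez('lidc.npz',im=im.astype(np.uint8),w=w)
for cx,cy in((.429,-.110),(.520,-.0953),(.611,-.0805)):
    k=(np.hypot(w[...,0]-cx,w[...,1]-cy)<.04)&(w[...,2]>.043)&(w[...,2]<.075);P=w[k]
    if len(P)<30:print('empty',len(P));continue
    A=np.c_[P[:,:2]-[cx,cy],np.ones(len(P))];c=np.linalg.lstsq(A,P[:,2],rcond=None)[0]
    print(len(P),'plane',c.round(4),'med z',np.median(P[:,2]),'rect',cv2.minEnclosingCircle((P[:,:2]*1000).astype(np.float32)),'mid',(np.percentile(P,3,0)+np.percentile(P,97,0))/2,'off',P.mean(0)[:2]-[cx,cy])
E
python3 lidc.py
```

```text
time: 25.48
position: [0.5191, -0.0898, 0.0517]
tool_rot: [2.038, 2.391, -0.0]
ft_force: [0.2, 0.3, -0.1]
grip_width: 0.591
grip_force: 0.0
77 0.05570551919943065 plane [ 0.01172933 -0.16354336  0.05401783]
ref floors:
48 0.0327053858598174 plane [-0.01855923 -0.00448138  0.03268787]
80 0.032550576774186504 plane [ 0.01300174 -0.0024933   0.03260101]
px 255 267 234 245
time: 26.35
position: [0.545, -0.2495, 0.1728]
tool_rot: [2.036, 2.39, -0.0]
ft_force: [0.0, -0.0, -0.4]
grip_width: 0.695
grip_force: 0.0
empty 0
254 plane [ 0.0262 -0.1275  0.054 ] med z 0.05397468002365918 rect ((519.4349975585938, -95.76415252685547), 23.98252296447754) mid [ 0.51861045 -0.09617133  0.05398236] off [-0.00165089 -0.00054338]
empty 0
```

The lid lies with its front on the floor and its rear on the -y wall (7° tilt, centre about (0.519, -0.096)), so it needs a few mm in +y. I'll regrip it firmly, shift it and release.

Run:
```python
from h import *
to(.5195,-.0957,.0545,np.radians(9.1))
```

```text
tool mm [155.1  -0.2 116.7] turn -0.035286748609070176 q7 0.3946782218612226
```

```bash
python3 -m crank '[{"tx":50,"ty":0,"tz":0,"turn":0},{"tx":100,"ty":0,"tz":0,"turn":0},{"tx":155,"ty":-0.2,"tz":30,"turn":0},{"tx":155,"ty":-0.2,"tz":80,"turn":0},{"tx":155,"ty":-0.2,"tz":117,"turn":0}]' 60
python3 -m crank '[{"tx":0,"ty":0,"tz":0,"turn":0},{"tx":0,"ty":0,"tz":0,"turn":0},{"tx":0,"ty":0,"tz":0,"turn":0},{"tx":0,"ty":0,"tz":0,"turn":0},{"tx":0,"ty":0,"tz":0,"turn":0}]' 0 20
python3 -m crank '[{"tx":1.5,"ty":0.5,"tz":0,"turn":0},{"tx":3,"ty":0.5,"tz":0,"turn":0},{"tx":3,"ty":0.5,"tz":0,"turn":0}]'
python3 lidz.py .520 -.0953
python3 -m crank '[{"tx":0,"ty":0,"tz":0,"turn":0},{"tx":0,"ty":0,"tz":0,"turn":0},{"tx":0,"ty":0,"tz":0,"turn":0}]' 54
python3 lidz.py .520 -.0953
```

```text
time: 27.18
position: [0.5187, -0.0919, 0.0534]
tool_rot: [-2.032, -2.395, 0.001]
ft_force: [0.5, -1.5, -0.1]
grip_width: 0.689
grip_force: 0.0
time: 27.8
position: [0.5209, -0.0948, 0.056]
tool_rot: [2.037, 2.389, 0.002]
ft_force: [1.0, 0.6, 5.0]
grip_width: 0.52
grip_force: 20.0
time: 28.18
position: [0.5207, -0.0932, 0.0558]
tool_rot: [2.037, 2.387, -0.0]
ft_force: [0.3, -2.3, 5.9]
grip_width: 0.522
grip_force: 20.0
61 0.05577285337059732 plane [ 0.01466032 -0.15244938  0.05403212]
ref floors:
40 0.0325837294023497 plane [ 0.02174844 -0.00757862  0.03254882]
78 0.032644004839571 plane [0.01651856 0.00836187 0.03266929]
px 255 266 234 245
time: 28.8
position: [0.5192, -0.0914, 0.0543]
tool_rot: [-2.037, -2.39, 0.001]
ft_force: [0.2, -0.5, 0.1]
grip_width: 0.615
grip_force: 0.0
72 0.05579633816056392 plane [ 0.02731645 -0.12895463  0.05446042]
ref floors:
47 0.032618156972875866 plane [0.0015747  0.02457915 0.03253425]
80 0.032552827693887995 plane [-0.00031269  0.00272261  0.03254312]
px 255 267 234 245
```

The arm is compliant: its downward press gave friction, so the lid moved only about 1.6 mm. I'll try again unloaded, in longer steps.

```bash
python3 -m crank '[{"tx":-2,"ty":0,"tz":-1.5,"turn":0},{"tx":-2,"ty":0,"tz":-1.5,"turn":0},{"tx":-2,"ty":0,"tz":-1.5,"turn":0},{"tx":-2,"ty":0,"tz":-1.5,"turn":0},{"tx":-2,"ty":0,"tz":-1.5,"turn":0}]' 0 20
python3 -m crank '[{"tx":0,"ty":0.5,"tz":-1,"turn":0},{"tx":2,"ty":0.5,"tz":-1,"turn":0},{"tx":4,"ty":0.5,"tz":-1,"turn":0},{"tx":4,"ty":0.5,"tz":-1,"turn":0}]'
python3 lidz.py .520 -.0953
python3 -m crank '[{"tx":1,"ty":0,"tz":0,"turn":0},{"tx":2,"ty":0,"tz":0,"turn":0},{"tx":2,"ty":0,"tz":0,"turn":0}]'
python3 lidz.py .520 -.0953
```

```text
time: 29.68
position: [0.5201, -0.0937, 0.0562]
tool_rot: [2.038, 2.39, -0.0]
ft_force: [0.9, -0.4, 1.3]
grip_width: 0.522
grip_force: 20.0
time: 30.18
position: [0.5197, -0.0894, 0.0571]
tool_rot: [-2.038, -2.391, 0.0]
ft_force: [-0.0, 0.1, 0.5]
grip_width: 0.523
grip_force: 20.0
119 0.055996617199739654 plane [-0.18882367  0.35677437  0.05843453]
ref floors:
55 0.03263378579203653 plane [-0.00950387  0.00965924  0.03263356]
80 0.03249534386110118 plane [-0.00070562 -0.02226688  0.03258598]
px 255 268 234 250
time: 30.8
position: [0.5196, -0.0887, 0.0572]
tool_rot: [2.038, 2.389, -0.001]
ft_force: [1.1, -3.0, -0.5]
grip_width: 0.519
grip_force: 20.0
120 0.056212287087941834 plane [-0.10761813  0.32484448  0.05808822]
ref floors:
57 0.03267663392818545 plane [-0.00177505 -0.00581637  0.03264184]
78 0.03263946864999524 plane [ 0.01627323 -0.00203307  0.03259762]
px 255 268 233 249
```

```bash
python3 -m crank '[{"tx":-3,"ty":0,"tz":0,"turn":0},{"tx":-3,"ty":0,"tz":2,"turn":0},{"tx":-3,"ty":0,"tz":3,"turn":0}]'
python3 -m crank '[{"tx":0,"ty":0,"tz":0,"turn":0},{"tx":0,"ty":0,"tz":0,"turn":0},{"tx":0,"ty":0,"tz":0,"turn":0}]' 54
python3 -m crank '[{"tx":0,"ty":0,"tz":-40,"turn":0},{"tx":0,"ty":0,"tz":-80,"turn":0},{"tx":-40,"ty":0,"tz":-110,"turn":0},{"tx":-100,"ty":0,"tz":-110,"turn":0},{"tx":-160,"ty":0,"tz":-110,"turn":0}]' 60
python3 lidc.py
python3 - <<'E'
from h import *
Z=np.load('lidc.npz');a=cv2.resize(Z['im'][210:330,325:395],(350,600),interpolation=cv2.INTER_CUBIC);T0=np.load('top0.npz')['im']
im,w=save("scene","seat1");b=cv2.resize(im[205:300,205:330],(450,342),interpolation=cv2.INTER_CUBIC);b=np.vstack([b,np.zeros((258,450,3),np.uint8)])
cv2.imwrite('pics/seat1c.png',np.hstack([a,b])[:,:,::-1])
E
```

```text
time: 31.42
position: [0.5202, -0.0902, 0.0547]
tool_rot: [-2.038, -2.391, 0.0]
ft_force: [-1.7, -1.3, 6.8]
grip_width: 0.523
grip_force: 20.0
time: 31.8
position: [0.5198, -0.0901, 0.0539]
tool_rot: [-2.037, -2.391, -0.0]
ft_force: [-0.4, 0.1, 0.5]
grip_width: 0.615
grip_force: 0.0
time: 32.42
position: [0.5459, -0.2501, 0.165]
tool_rot: [2.036, 2.39, 0.0]
ft_force: [0.5, -0.8, -0.4]
grip_width: 0.686
grip_force: 0.0
empty 0
245 plane [ 0.0133 -0.0236  0.0505] med z 0.050492350138978126 rect ((519.2355346679688, -91.05220031738281), 23.068273544311523) mid [ 0.5193721  -0.09254558  0.05031043] off [-0.00082637  0.00323694]
empty 0
```

Top height is 50.5 mm with no tilt, so lid 1 is seated at about (0.5195, -0.092). Now lid 2: its rim faces -y, so it approaches pocket2 from the +y side.

Run:
```python
from h import *
to(.580,.0687,.165,0)
```

```text
tool mm [307.   84.4  -0.9] turn 1.8201254127801547 q7 0.3897571182759543
```

```bash
python3 -m crank '[{"tx":55,"ty":15,"tz":0,"turn":0.4},{"tx":110,"ty":30,"tz":0,"turn":0.8},{"tx":165,"ty":45,"tz":0,"turn":1.2},{"tx":220,"ty":60,"tz":0,"turn":1.6},{"tx":270,"ty":74,"tz":0,"turn":1.82}]' 70
python3 -m crank '[{"tx":25,"ty":15,"tz":0,"turn":0},{"tx":25,"ty":15,"tz":0,"turn":0},{"tx":25,"ty":15,"tz":0,"turn":0}]'
python3 - <<'E'
from h import *
to(.580,.0687,.047,0)
E
```

```text
time: 33.3
position: [0.5747, 0.0342, 0.1645]
tool_rot: [2.217, 2.225, 0.001]
ft_force: [0.2, -1.3, 0.6]
grip_width: 0.807
grip_force: 0.0
time: 33.67
position: [0.5899, 0.0549, 0.1639]
tool_rot: [2.22, 2.223, -0.002]
ft_force: [-0.4, 0.9, -0.6]
grip_width: 0.804
grip_force: 0.0
tool mm [ 13.9  -9.8 116.9] turn 0.01456303112753119 q7 -0.3204207098594906
```

```bash
python3 -m crank '[{"tx":13.9,"ty":-9.8,"tz":0,"turn":0},{"tx":13.9,"ty":-9.8,"tz":50,"turn":0},{"tx":13.9,"ty":-9.8,"tz":100,"turn":0},{"tx":13.9,"ty":-9.8,"tz":116,"turn":0},{"tx":13.9,"ty":-9.8,"tz":116,"turn":0}]'
python3 -m crank '[{"tx":0,"ty":0,"tz":0,"turn":0},{"tx":0,"ty":0,"tz":0,"turn":0},{"tx":0,"ty":0,"tz":0,"turn":0},{"tx":0,"ty":0,"tz":0,"turn":0},{"tx":0,"ty":0,"tz":0,"turn":0}]' 0 12
python3 -m crank '[{"tx":0,"ty":0,"tz":-25,"turn":0},{"tx":0,"ty":0,"tz":-50,"turn":0},{"tx":0,"ty":0,"tz":-75,"turn":0},{"tx":0,"ty":0,"tz":-75,"turn":0}]'
python3 - <<'E'
from h import *
yd=np.array([-.158,.987]);p=np.array([.6103,-.0775])+.058*yd
to(p[0],p[1],.122,np.radians(9.1))
E
```

```text
time: 34.3
position: [0.5801, 0.0686, 0.048]
tool_rot: [-2.221, -2.221, 0.001]
ft_force: [0.6, -0.1, 0.7]
grip_width: 0.804
grip_force: 0.0
time: 34.92
position: [0.5815, 0.0686, 0.049]
tool_rot: [2.221, 2.221, 0.001]
ft_force: [-1.7, -0.7, 5.5]
grip_width: 0.526
grip_force: 12.0
time: 35.42
position: [0.5819, 0.0689, 0.1246]
tool_rot: [2.22, 2.22, 0.004]
ft_force: [-0.2, 0.6, -1.0]
grip_width: 0.528
grip_force: 12.0
tool mm [-89.2  19.2   2.7] turn -1.8197683702085725 q7 -0.36716455103592116
```

```bash
python3 -m crank '[{"tx":-45,"ty":10,"tz":0,"turn":-0.9},{"tx":-89,"ty":19,"tz":0,"turn":-1.82},{"tx":-89,"ty":19,"tz":0,"turn":-1.82},{"tx":-89,"ty":19,"tz":40,"turn":-1.82},{"tx":-89,"ty":19,"tz":62,"turn":-1.82}]'
python3 -m crank '[{"tx":0,"ty":0,"tz":0,"turn":0},{"tx":0,"ty":0,"tz":0,"turn":0}]' 0 8
python3 - <<'E'
from h import *
to(.6103,-.0775,.063,np.radians(9.1))
E
```

```text
time: 36.05
position: [0.5979, -0.0198, 0.0582]
tool_rot: [-2.035, -2.389, 0.003]
ft_force: [0.5, -0.6, -0.4]
grip_width: 0.521
grip_force: 12.0
time: 36.3
position: [0.6004, -0.0197, 0.0618]
tool_rot: [2.037, 2.391, 0.001]
ft_force: [0.6, -0.6, -0.2]
grip_width: 0.523
grip_force: 8.0
tool mm [-58.6   0.6  -1.2] turn 0.008999015552612377 q7 -0.10475357186561872
```

```bash
python3 -m crank '[{"tx":-6,"ty":0.6,"tz":-1.5,"turn":0},{"tx":-12,"ty":0.6,"tz":-1.5,"turn":0},{"tx":-18,"ty":0.6,"tz":-1.5,"turn":0},{"tx":-24,"ty":0.6,"tz":-1.5,"turn":0},{"tx":-30,"ty":0.6,"tz":-1.5,"turn":0}]'
python3 -m crank '[{"tx":-6,"ty":0,"tz":0,"turn":0},{"tx":-12,"ty":0,"tz":0,"turn":0},{"tx":-18,"ty":0,"tz":0,"turn":0},{"tx":-24,"ty":0,"tz":0,"turn":0},{"tx":-32,"ty":0,"tz":0,"turn":0}]'
python3 -m crank '[{"tx":0,"ty":0,"tz":0,"turn":0},{"tx":0,"ty":0,"tz":0,"turn":0}]'
python3 lidz.py .6103 -.0775
python3 - <<'E'
from h import *
im,w=save("scene","piv2");cv2.imwrite('pics/piv2c.png',cv2.resize(im[230:300,240:330],(720,560),interpolation=cv2.INTER_CUBIC)[:,:,::-1])
to(.6103,-.0775,.063,np.radians(9.1))
E
```

```text
time: 36.92
position: [0.6052, -0.0486, 0.063]
tool_rot: [-2.036, -2.391, -0.002]
ft_force: [-1.7, 4.1, 2.6]
grip_width: 0.527
grip_force: 8.0
time: 37.55
position: [0.6104, -0.0826, 0.0627]
tool_rot: [2.038, 2.39, -0.001]
ft_force: [0.2, 0.6, 0.1]
grip_width: 0.523
grip_force: 8.0
time: 37.8
position: [0.61, -0.0821, 0.0624]
tool_rot: [2.039, 2.39, -0.001]
ft_force: [-0.1, -0.1, 0.1]
grip_width: 0.521
grip_force: 8.0
62 0.060455634266868785 plane [-0.40492447 -0.13632777  0.05713648]
ref floors:
63 0.03270270851497779 plane [-0.00020713  0.00330888  0.0327275 ]
px 286 297 251 269
tool mm [ 4.2  0.9 -0.4] turn 0.0023025085080519148 q7 -0.0031434515992991114
```

View pics/piv2c.png

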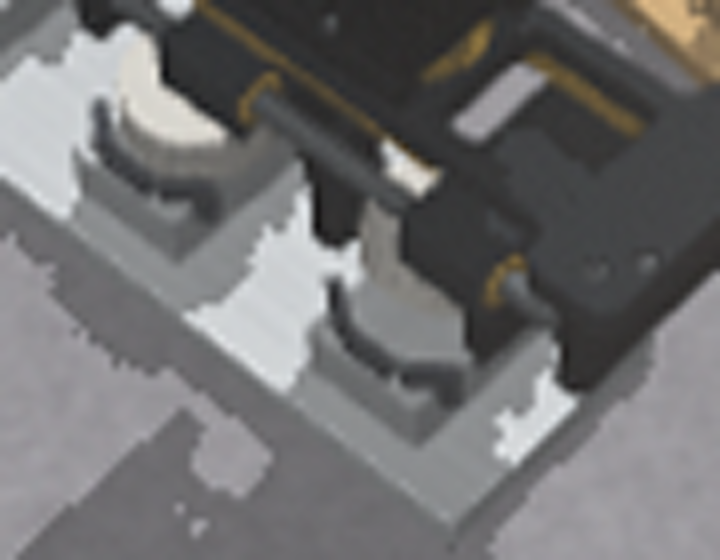

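Lid 1 sits in its pocket at upper left. Lid 2 is turned flat over pocket2, held slightly towards +y. I'll lower it, nudge it -y until blocked, back off and release, as worked before.

```bash
python3 -m crank '[{"tx":0,"ty":0.5,"tz":2,"turn":0},{"tx":0,"ty":0.5,"tz":4,"turn":0},{"tx":0,"ty":0.5,"tz":6,"turn":0},{"tx":0,"ty":0.5,"tz":6,"turn":0}]' 0 15
python3 -m crank '[{"tx":-1,"ty":0,"tz":0,"turn":0},{"tx":-2,"ty":0,"tz":0,"turn":0},{"tx":-2,"ty":0,"tz":0,"turn":0}]'
python3 -m crank '[{"tx":-1,"ty":0,"tz":0,"turn":0},{"tx":-2,"ty":0,"tz":0,"turn":0},{"tx":-2,"ty":0,"tz":0,"turn":0}]'
```

```text
time: 38.6
position: [0.6117, -0.083, 0.0573]
tool_rot: [2.038, 2.387, -0.0]
ft_force: [1.2, -5.0, 4.1]
grip_width: 0.523
grip_force: 15.0
time: 38.98
position: [0.6115, -0.0833, 0.0567]
tool_rot: [2.038, 2.39, 0.001]
ft_force: [2.6, -2.9, 2.8]
grip_width: 0.522
grip_force: 15.0
time: 39.35
position: [0.6111, -0.084, 0.0564]
tool_rot: [-2.036, -2.391, -0.001]
ft_force: [1.1, 1.2, 2.4]
grip_width: 0.523
grip_force: 15.0
```

```bash
python3 -m crank '[{"tx":1,"ty":0,"tz":0,"turn":0},{"tx":1,"ty":0,"tz":1,"turn":0},{"tx":1,"ty":0,"tz":1,"turn":0}]'
python3 -m crank '[{"tx":0,"ty":0,"tz":0,"turn":0},{"tx":0,"ty":0,"tz":0,"turn":0},{"tx":0,"ty":0,"tz":0,"turn":0}]' 54
python3 -m crank '[{"tx":0,"ty":0,"tz":-40,"turn":0},{"tx":0,"ty":0,"tz":-80,"turn":0},{"tx":-40,"ty":0,"tz":-110,"turn":0},{"tx":-100,"ty":0,"tz":-110,"turn":0},{"tx":-160,"ty":0,"tz":-110,"turn":0}]' 60
python3 lidc.py
```

```text
time: 39.72
position: [0.6112, -0.0843, 0.0558]
tool_rot: [-2.038, -2.391, 0.0]
ft_force: [0.7, 0.6, 4.2]
grip_width: 0.522
grip_force: 15.0
time: 40.1
position: [0.6105, -0.0844, 0.055]
tool_rot: [-2.037, -2.39, 0.001]
ft_force: [-0.1, 0.3, 0.1]
grip_width: 0.615
grip_force: 0.0
time: 40.72
position: [0.6368, -0.2439, 0.1664]
tool_rot: [2.036, 2.391, -0.0]
ft_force: [0.2, -0.1, -0.3]
grip_width: 0.692
grip_force: 0.0
empty 0
244 plane [ 0.0108 -0.0075  0.0505] med z 0.050432041701089586 rect ((519.5596923828125, -90.87943267822266), 23.145143508911133) mid [ 0.51955318 -0.09257071  0.05049995] off [-0.00074607  0.00326206]
240 plane [0.0125 0.0021 0.0504] med z 0.050569865911857526 rect ((608.8934936523438, -78.67656707763672), 22.99416160583496) mid [ 0.60845745 -0.07789738  0.05015836] off [-0.0022485   0.00219131]
```

Both lids are home: tops at 50.5 mm, flat. Now the coasters: relocate both.

```bash
cat > co.py <<'E'
from h import *
for n in("top","scene"):
    im=ctrl.get_image(n)[0];hsv=cv2.cvtColor(im,cv2.COLOR_RGB2HSV);m=((hsv[...,0]<25)&(hsv[...,1]>75)&(hsv[...,2]>80)).astype(np.uint8)
    k,l,st,_=cv2.connectedComponentsWithStats(m)
    for i in range(1,k):
        if 150<st[i,4]<1500:
            v,u=np.nonzero(l==i);P=np.array([atz(n,x,y,.01)[:2] for x,y in zip(u,v)]);r=cv2.minAreaRect((P*1000).astype(np.float32))
            if P[:,0].mean()<.9 and P[:,0].mean()>.3 and abs(P[:,1].mean())<.55 and 40<min(r[1]) and max(r[1])<85:print(n,st[i,4],np.round(r[0],1),np.round(r[1],1),round(r[2],1))
E
python3 co.py; python3 -c "
from h import *
to(.6402,.2732,.166,np.radians(57.5))"
```

```text
top 474 [665.6 306.2] [60.6 59.2] 57.4
scene 423 [670.8 304.5] [59.8 63.2] 57.1
scene 798 [ 650.5 -274.7] [60.1 59.6] 2.7
tool mm [5.064e+02 8.590e+01 1.000e-01] turn -9.657357658087074 q7 0.27591665760933554
```

The left coaster has been knocked to (0.666, 0.306), and the right one is still at (0.6475, -0.2735). The right one goes first.

```bash
python3 -c "
from h import *
to(.6475,-.2735,.0215,np.radians(2.8))
w=np.load('top0.npz')['w'];k=np.zeros((480,640),bool);k[258:335,405:490]=1
P=w[k&(w[...,2]>.037)&(w[...,2]<.055)];print(cv2.minAreaRect((P[:,:2]*1000).astype(np.float32)),np.percentile(P,[3,97],0))"
```

```text
tool mm [-34.6   5.6 143.8] turn 1.282631667052621 q7 0.27591665760933554
((439.83612060546875, -324.2789306640625), (160.09222412109375, 182.60137939453125), 4.57697057723999) [[ 0.35744147 -0.41625738  0.03823362]
 [ 0.52215522 -0.23165646  0.05045005]]
```

```bash
python3 -m crank '[{"tx":-34.6,"ty":5.6,"tz":0,"turn":1.28},{"tx":-34.6,"ty":5.6,"tz":50,"turn":1.28},{"tx":-34.6,"ty":5.6,"tz":95,"turn":1.28},{"tx":-34.6,"ty":5.6,"tz":125,"turn":1.28},{"tx":-34.6,"ty":5.6,"tz":143,"turn":1.28}]' 80
python3 -m crank '[{"tx":0,"ty":0,"tz":0,"turn":0},{"tx":0,"ty":0,"tz":0,"turn":0},{"tx":0,"ty":0,"tz":0,"turn":0}]'
python3 -m crank '[{"tx":0,"ty":0,"tz":0,"turn":0},{"tx":0,"ty":0,"tz":0,"turn":0},{"tx":0,"ty":0,"tz":0,"turn":0},{"tx":0,"ty":0,"tz":0,"turn":0}]' 0 20
python3 -m crank '[{"tx":0,"ty":0,"tz":-25,"turn":0},{"tx":0,"ty":0,"tz":-60,"turn":0},{"tx":0,"ty":0,"tz":-100,"turn":0},{"tx":0,"ty":0,"tz":-100,"turn":0}]'
python3 -c "
from h import *
to(.4368,-.2864,.12,np.radians(4.6))"
```

```text
time: 41.65
position: [0.6471, -0.273, 0.0211]
tool_rot: [-2.163, -2.275, 0.0]
ft_force: [0.5, -0.3, 0.8]
grip_width: 0.915
grip_force: 0.0
time: 42.02
position: [0.6483, -0.2759, 0.0241]
tool_rot: [2.167, 2.272, 0.001]
ft_force: [-0.3, 0.6, 0.5]
grip_width: 0.919
grip_force: 0.0
time: 42.52
position: [0.6475, -0.2757, 0.0228]
tool_rot: [2.168, 2.273, -0.0]
ft_force: [1.6, 0.5, 1.3]
grip_width: 0.682
grip_force: 20.0
time: 43.02
position: [0.65, -0.2761, 0.127]
tool_rot: [2.164, 2.268, 0.004]
ft_force: [0.6, 0.1, -1.3]
grip_width: 0.687
grip_force: 20.0
tool mm [-2.000e-01 -2.135e+02  5.600e+00] turn -0.3793399257054034 q7 0.19632280786171677
```

```bash
python3 -m crank '[{"tx":0,"ty":-50,"tz":0,"turn":0},{"tx":0,"ty":-100,"tz":0,"turn":0},{"tx":0,"ty":-150,"tz":0,"turn":-0.4},{"tx":0,"ty":-195,"tz":0,"turn":-0.4},{"tx":0,"ty":-213,"tz":0,"turn":-0.4}]'
python3 -m crank '[{"tx":0,"ty":0,"tz":0,"turn":0},{"tx":0,"ty":0,"tz":30,"turn":0},{"tx":0,"ty":0,"tz":60,"turn":0},{"tx":0,"ty":0,"tz":84,"turn":0},{"tx":0,"ty":0,"tz":96,"turn":0}]'
python3 -m crank '[{"tx":0,"ty":0,"tz":0,"turn":0},{"tx":0,"ty":0,"tz":0,"turn":0},{"tx":0,"ty":0,"tz":0,"turn":0}]'
python3 -m crank '[{"tx":0,"ty":0,"tz":0,"turn":0},{"tx":0,"ty":0,"tz":0,"turn":0},{"tx":0,"ty":0,"tz":0,"turn":0}]' 72
python3 -m crank '[{"tx":0,"ty":0,"tz":-40,"turn":0},{"tx":0,"ty":0,"tz":-90,"turn":0},{"tx":0,"ty":0,"tz":-150,"turn":0},{"tx":0,"ty":0,"tz":-190,"turn":0},{"tx":0,"ty":0,"tz":-190,"turn":0}]' 80
python3 co.py;python3 -c "
from h import *
to(.55,-.10,.22);to(.60,.15,.22);to(.666,.306,.22,np.radians(57.4));to(.666,.306,.22,np.radians(-32.6))"
```

```text
time: 43.65
position: [0.4315, -0.2861, 0.1215]
tool_rot: [-2.13, -2.306, 0.003]
ft_force: [0.4, -0.6, -0.7]
grip_width: 0.688
grip_force: 20.0
time: 44.28
position: [0.4358, -0.2845, 0.0259]
tool_rot: [-2.125, -2.311, -0.001]
ft_force: [-8.6, 3.5, 28.7]
grip_width: 0.692
grip_force: 20.0
time: 44.65
position: [0.4354, -0.2858, 0.027]
tool_rot: [2.127, 2.31, 0.0]
ft_force: [-0.0, 0.4, -0.1]
grip_width: 0.684
grip_force: 20.0
time: 45.02
position: [0.4348, -0.2858, 0.0268]
tool_rot: [2.128, 2.31, -0.0]
ft_force: [0.0, -0.1, -0.6]
grip_width: 0.818
grip_force: 0.0
time: 45.65
position: [0.4367, -0.2868, 0.2204]
tool_rot: [2.124, 2.305, -0.001]
ft_force: [0.0, -0.5, -0.2]
grip_width: 0.916
grip_force: 0.0
top 475 [665.6 306.2] [60.6 59.2] 57.4
top 487 [ 435.6 -283.4] [59.1 58.2] 5.1
scene 423 [670.9 304.4] [59.7 63.1] 57.0
scene 617 [ 435.4 -283.7] [65.4 59.9] 5.5
tool mm [175.6 130.3  -3.6] turn None q7 0.5601664079845516
tool mm [420.7 200.6  -3.7] turn None q7 0.5601664079845516
tool mm [570.8 279.1  -3.8] turn -10.54060464707363 q7 0.5601664079845516
tool mm [570.8 279.1  -3.8] turn 7.459393885307685 q7 0.5601664079845516
```

```bash
python3 -m crank '[{"tx":45,"ty":33,"tz":0,"turn":0},{"tx":90,"ty":66,"tz":0,"turn":0},{"tx":135,"ty":99,"tz":0,"turn":0},{"tx":180,"ty":130,"tz":0,"turn":0},{"tx":235,"ty":145,"tz":0,"turn":0}]' 80
python3 -m crank '[{"tx":55,"ty":16,"tz":0,"turn":-2},{"tx":110,"ty":32,"tz":0,"turn":-4},{"tx":165,"ty":50,"tz":0,"turn":-6},{"tx":220,"ty":75,"tz":0,"turn":-8},{"tx":275,"ty":105,"tz":0,"turn":-10}]'
python3 -m crank '[{"tx":0,"ty":0,"tz":0,"turn":-0.5},{"tx":0,"ty":0,"tz":0,"turn":-0.5},{"tx":0,"ty":0,"tz":0,"turn":-0.5}]'
python3 -c "
from h import *
to(.666,.3055,.022,np.radians(57.4))"
```

```text
time: 46.38
position: [0.5601, -0.0385, 0.2145]
tool_rot: [-2.128, -2.308, 0.001]
ft_force: [0.4, -0.4, 0.3]
grip_width: 0.921
grip_force: 0.0
time: 47.0
position: [0.6419, 0.2441, 0.2144]
tool_rot: [-0.943, -2.994, 0.003]
ft_force: [-0.3, 0.8, 0.9]
grip_width: 0.923
grip_force: 0.0
time: 47.38
position: [0.642, 0.2415, 0.2156]
tool_rot: [-0.89, -3.012, 0.003]
ft_force: [0.2, 0.8, 0.3]
grip_width: 0.92
grip_force: 0.0
tool mm [ 14.5  67.1 193.4] turn -0.06312182415596226 q7 0.27653035962381395
```

```bash
python3 -m crank '[{"tx":7,"ty":34,"tz":0,"turn":0},{"tx":14.5,"ty":67,"tz":20,"turn":0},{"tx":14.5,"ty":67,"tz":75,"turn":0},{"tx":14.5,"ty":67,"tz":130,"turn":0},{"tx":14.5,"ty":67,"tz":160,"turn":0}]'
python3 -m crank '[{"tx":0,"ty":0,"tz":15,"turn":0},{"tx":0,"ty":0,"tz":25,"turn":0},{"tx":0,"ty":0,"tz":30,"turn":0},{"tx":0,"ty":0,"tz":30,"turn":0}]'
python3 -c "
from h import *
to(.666,.3055,.022,np.radians(57.4))"
```

```text
time: 48.0
position: [0.6654, 0.3039, 0.053]
tool_rot: [-0.89, -3.011, 0.006]
ft_force: [-0.7, 0.2, 0.0]
grip_width: 0.919
grip_force: 0.0
time: 48.5
position: [0.6666, 0.3073, 0.0275]
tool_rot: [0.887, 3.013, 0.001]
ft_force: [-0.6, -1.2, -0.7]
grip_width: 0.921
grip_force: 0.0
tool mm [-0.5 -1.8  5.5] turn -0.04160712025678777 q7 0.1410099745502294
```

```bash
python3 -m crank '[{"tx":-0.5,"ty":-1.8,"tz":5,"turn":0},{"tx":-0.5,"ty":-1.8,"tz":5,"turn":0}]'
python3 -m crank '[{"tx":0,"ty":0,"tz":0,"turn":0},{"tx":0,"ty":0,"tz":0,"turn":0},{"tx":0,"ty":0,"tz":0,"turn":0},{"tx":0,"ty":0,"tz":0,"turn":0}]' 0 20
python3 -m crank '[{"tx":0,"ty":0,"tz":-40,"turn":0},{"tx":0,"ty":0,"tz":-90,"turn":0},{"tx":0,"ty":0,"tz":-145,"turn":0},{"tx":0,"ty":0,"tz":-195,"turn":0},{"tx":0,"ty":0,"tz":-195,"turn":0}]'
python3 -c "
from h import *
to(.56,-.04,.215);to(.443,-.3642,.215,np.radians(4.6))"
```

```text
time: 48.75
position: [0.6656, 0.305, 0.0216]
tool_rot: [0.887, 3.014, -0.001]
ft_force: [-0.2, -0.6, 0.0]
grip_width: 0.92
grip_force: 0.0
time: 49.25
position: [0.6657, 0.3055, 0.0218]
tool_rot: [0.887, 3.014, 0.0]
ft_force: [-0.0, -0.1, 0.8]
grip_width: 0.691
grip_force: 20.0
time: 49.88
position: [0.6669, 0.3072, 0.2223]
tool_rot: [0.885, 3.008, 0.009]
ft_force: [0.4, -0.1, -0.3]
grip_width: 0.684
grip_force: 20.0
tool mm [ -98.2 -349.8    5.1] turn None q7 0.21618949924438569
tool mm [-175.5 -685.7    2.9] turn 10.51952381890323 q7 0.21618949924438569
```

```bash
python3 -m crank '[{"tx":-16,"ty":-54,"tz":0,"turn":1.5},{"tx":-32,"ty":-110,"tz":0,"turn":3},{"tx":-48,"ty":-166,"tz":0,"turn":4.5},{"tx":-64,"ty":-222,"tz":0,"turn":6},{"tx":-80,"ty":-278,"tz":0,"turn":8}]'
python3 -m crank '[{"tx":0,"ty":0,"tz":0,"turn":2},{"tx":0,"ty":0,"tz":0,"turn":2.52},{"tx":0,"ty":0,"tz":0,"turn":2.52}]'
python3 -c "
from h import *
to(.53,-.2,.215);to(.443,-.3642,.215,np.radians(4.6))"
```

```text
time: 50.5
position: [0.5808, 0.026, 0.2153]
tool_rot: [-1.871, -2.522, 0.002]
ft_force: [0.8, -0.0, -0.5]
grip_width: 0.687
grip_force: 20.0
time: 50.88
position: [0.5816, 0.0279, 0.2157]
tool_rot: [-2.13, -2.308, 0.002]
ft_force: [0.1, -0.9, -0.2]
grip_width: 0.684
grip_force: 20.0
tool mm [-223.   -69.8    0.8] turn None q7 -0.20481630049194652
tool mm [-379.7 -169.7    1. ] turn 0.002948802618189461 q7 -0.20481630049194652
```

```bash
python3 -m crank '[{"tx":-50,"ty":-16,"tz":0,"turn":0},{"tx":-100,"ty":-32,"tz":0,"turn":0},{"tx":-150,"ty":-48,"tz":0,"turn":0},{"tx":-200,"ty":-64,"tz":0,"turn":0},{"tx":-240,"ty":-85,"tz":0,"turn":0}]'
python3 -m crank '[{"tx":-46,"ty":-28,"tz":0,"turn":0},{"tx":-92,"ty":-56,"tz":0,"turn":0},{"tx":-139.7,"ty":-84.7,"tz":0,"turn":0},{"tx":-139.7,"ty":-84.7,"tz":0,"turn":0},{"tx":-139.7,"ty":-84.7,"tz":0,"turn":0}]'
python3 -m crank '[{"tx":0,"ty":0,"tz":50,"turn":0},{"tx":0,"ty":0,"tz":100,"turn":0},{"tx":0,"ty":0,"tz":135,"turn":0},{"tx":0,"ty":0,"tz":135,"turn":0},{"tx":0,"ty":0,"tz":135,"turn":0}]'
python3 -c "
from h import *
to(.443,-.3642,.0275,np.radians(4.6))"
```

```text
time: 51.5
position: [0.5159, -0.2197, 0.2159]
tool_rot: [-2.129, -2.309, 0.0]
ft_force: [-0.3, -0.4, -0.7]
grip_width: 0.687
grip_force: 20.0
time: 52.12
position: [0.4437, -0.363, 0.216]
tool_rot: [-2.129, -2.309, -0.001]
ft_force: [0.4, 1.0, 0.3]
grip_width: 0.689
grip_force: 20.0
time: 52.75
position: [0.4453, -0.3633, 0.0832]
tool_rot: [2.126, 2.31, 0.001]
ft_force: [-0.5, -0.0, -0.0]
grip_width: 0.687
grip_force: 20.0
tool mm [-0.7 -2.4 55.7] turn 0.025488710292154337 q7 0.516920029399574
```

Lower, release, retreat clear and check everything.

```bash
python3 -m crank '[{"tx":-0.7,"ty":-2.4,"tz":20,"turn":0},{"tx":-0.7,"ty":-2.4,"tz":38,"turn":0},{"tx":-0.7,"ty":-2.4,"tz":50,"turn":0},{"tx":-0.7,"ty":-2.4,"tz":55,"turn":0},{"tx":-0.7,"ty":-2.4,"tz":55,"turn":0}]'
python3 -m crank '[{"tx":0,"ty":0,"tz":0,"turn":0},{"tx":0,"ty":0,"tz":0,"turn":0},{"tx":0,"ty":0,"tz":0,"turn":0}]' 72
python3 -m crank '[{"tx":0,"ty":0,"tz":-50,"turn":0},{"tx":0,"ty":0,"tz":-100,"turn":0},{"tx":0,"ty":0,"tz":-150,"turn":0},{"tx":0,"ty":0,"tz":-200,"turn":0},{"tx":0,"ty":0,"tz":-220,"turn":0}]'
python3 -m crank '[{"tx":-50,"ty":0,"tz":0,"turn":0},{"tx":-100,"ty":0,"tz":0,"turn":0},{"tx":-150,"ty":0,"tz":0,"turn":0},{"tx":-180,"ty":0,"tz":0,"turn":0},{"tx":-180,"ty":0,"tz":0,"turn":0}]'
python3 co.py; python3 lidc.py
python3 - <<'E'
from h import *
im,_=ctrl.get_image("top");s,_=ctrl.get_image("scene")
a=cv2.resize(im[200:340,160:500],(800,329),interpolation=cv2.INTER_CUBIC)
b=cv2.resize(im[274:296,190:222],(390,268),interpolation=cv2.INTER_CUBIC);c=cv2.resize(s[205:300,205:330],(410,268),interpolation=cv2.INTER_CUBIC)
cv2.imwrite('pics/final.png',np.vstack([a,np.hstack([b,c])])[:,:,::-1])
T=im.astype(int).sum(-1)
for v in range(281,289):print(v,T[v,198:213])
E
```

```text
time: 53.38
position: [0.4415, -0.3646, 0.0267]
tool_rot: [2.13, 2.309, 0.0]
ft_force: [0.1, 0.3, -0.5]
grip_width: 0.688
grip_force: 20.0
time: 53.75
position: [0.4413, -0.3647, 0.0267]
tool_rot: [2.13, 2.309, -0.0]
ft_force: [-0.4, 0.5, -0.5]
grip_width: 0.82
grip_force: 0.0
time: 54.38
position: [0.4424, -0.3652, 0.25]
tool_rot: [2.127, 2.305, -0.001]
ft_force: [0.8, -0.0, 0.7]
grip_width: 0.831
grip_force: 0.0
time: 55.0
position: [0.4541, -0.5464, 0.2439]
tool_rot: [-2.133, -2.303, -0.0]
ft_force: [-0.4, -0.1, -0.0]
grip_width: 0.827
grip_force: 0.0
top 508 [ 442.  -365.6] [59.7 60.2] 5.0
top 507 [ 435.8 -284.4] [59.3 60.6] 4.5
scene 607 [ 435.4 -283.7] [65.4 59.9] 5.5
scene 660 [ 440.1 -364.6] [60.9 60.3] 4.5
empty 0
246 plane [ 0.0043 -0.0212  0.0506] med z 0.05059886072346281 rect ((520.137939453125, -90.42161560058594), 23.68597984313965) mid [ 0.51947798 -0.09191538  0.05055044] off [-0.00078637  0.00333348]
241 plane [0.0204 0.0003 0.0505] med z 0.0504682497455779 rect ((608.8617553710938, -78.94649505615234), 23.087663650512695) mid [ 0.60817738 -0.07789687  0.05024474] off [-0.00236018  0.00205536]
281 [419 419 419 417 418 411 401 331 363 399 354 249 285 307 306]
282 [418 419 418 418 421 411 401 331 361 398 332 232 284 307 305]
283 [419 417 417 417 420 409 401 322 358 400 333 243 284 304 343]
284 [415 416 417 417 413 393 381 288 326 373 315 256 290 304 398]
285 [415 413 413 416 404 395 367 280 283 321 294 275 295 303 369]
286 [414 413 413 413 413 400 352 283 262 272 296 304 305 303 304]
287 [398 391 413 412 407 357 288 263 263 251 254 292 304 303 307]
288 [390 384 413 411 390 318 262 264 264 258 188 278 321 322 349]
```

View pics/final.png

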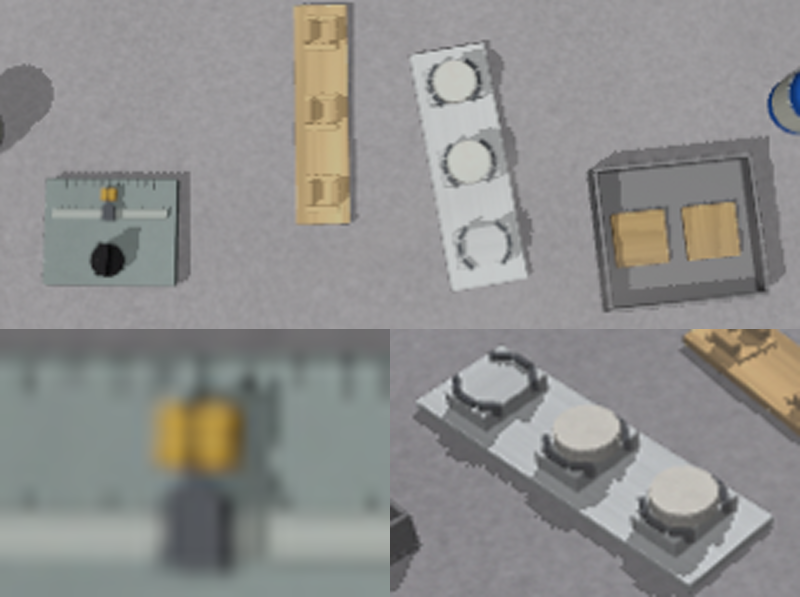

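The final picture shows both lids flat and top-up in their pockets (upper panel (455,80) and (470,162)), both coasters in the tray, and the pointer on the brass line (lower left, x≈197). I'm handing the job in.

```bash
python3 -c "
from bench import ctrl
print(ctrl.close_job())"
```

```text
the job is handed in; nothing more can be done
None
```

The job is handed in: the pointer is set to the mark to within about 0.4 mm by camera, both lids were then seated top-up in the nest, and both coasters are in the tray; the hand-in returned no verdict.

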